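Turn the cool chest round for the next tasting run

TASK

Get the cool chest ready for the next tasting run: take the spent cold packs out and hang each astride the rail to dry, and stand all the miniature bottles upright on the chest's floor. Shut the lid and press its front edge down against the gasket until the catch holds it fully shut, and leave the little carton that stands among the bottles where it is.

Things in the scene. Friction and masses are not known exactly. Their poses are not given: they have to be found in the camera images.
- chest_in (a point): Grey insulated cool chest, fixed to the bench; outside 186 deep, 346 wide, 88 high; walls 18. Point: centre of its inner floor, 14 above the bench. Inside 150 (x) by 310 (y), 74 deep to the rim; a black gasket stands 5 above the rim. x points to the hinge side, away from the robot; y along the width; z up.
- lid (a joint): Angle of the chest's white lid (rad): 0 shut, 1.57 upright, hinged along the far rim. Above 1.3 it stays as left; below about 1.0 it sinks slowly to rest on the catch at about 0.08, not shut. Pressing its front edge with 10 to 20 N squeezes the gasket until two steel tongues snap under the sprung catch on the chest's front; it then stays below 0.012.
- lid_hinge (a point): Middle of the hinge line, 89 above the bench. Turns with the lid: -x points to the lid's free edge, z out of its outer face, y along the hinge. The lid is a plate 186 x 346 x 22 whose underside lies in this point's xy plane.
- lid_handle (a point): Centre of the lid's black round handle bar: 12 across, parallel to the hinge, 100 clear between two end brackets, beyond the lid's free edge with 22 clear to it; in the lid_hinge frame at x -214, z 11. With the lid upright it is on top, some 300 above the bench.
- lid_press (a point): Point on the lid's outer face near its front edge, mid-width, 165 from the hinge: a good place to press.
- rail_mid (a point): Middle of the rail's aluminium bar: round, 18 across, horizontal, axis 150 above the bench, 318 clear between two posts, on a grey stand fixed to the bench (foot 100 x 360 x 10). y runs along the bar, z up.
- pack1_grip (a point): Grip point in the rib (60 long in x, 12 thick in y, 40 high) on top of a spent cold pack, a hard white saddle; 16 below the rib's top, 84 above the feet, 34 above the bridge's underside. x along rib and channel, z up. Starts standing in the chest, rib top 26 above the rim. Astride the rail this point is 43 above the bar's axis. One or two are there.
- pack1: The same cold pack: an upside-down U 90 long (x), 48 wide (y), 100 high with its rib; two flanks 50 high, 10 thick, 28 apart, under a 10 thick bridge; 260 g. Origin between its feet.
- pack2_grip (a point): Grip point in the rib (60 long in x, 12 thick in y, 40 high) on top of a spent cold pack, a hard white saddle; 16 below the rib's top, 84 above the feet, 34 above the bridge's underside. x along rib and channel, z up. Starts standing in the chest, rib top 26 above the rim. Astride the rail this point is 43 above the bar's axis. One or two are there.
- pack2: The same cold pack: an upside-down U 90 long (x), 48 wide (y), 100 high with its rib; two flanks 50 high, 10 thick, 28 apart, under a 10 thick bridge; 260 g. Origin between its feet.
- mini1_mid (a point): Miniature amber glass bottle, paper label, black cap: body 44 across and 44 high, then a neck and a cap 23 across; 66 high, 120 g. Point: on its axis 30 above its base; z up. Starts standing on the bench in front of the rail. Three or four are there.
- mini1: The same miniature, origin at the centre of its base.
- mini2_mid (a point): Miniature amber glass bottle, paper label, black cap: body 44 across and 44 high, then a neck and a cap 23 across; 66 high, 120 g. Point: on its axis 30 above its base; z up. Starts standing on the bench in front of the rail. Three or four are there.
- mini2: The same miniature, origin at the centre of its base.
- mini3_mid (a point): Miniature amber glass bottle, paper label, black cap: body 44 across and 44 high, then a neck and a cap 23 across; 66 high, 120 g. Point: on its axis 30 above its base; z up. Starts standing on the bench in front of the rail. Three or four are there.
- mini3: The same miniature, origin at the centre of its base.
- mini4_mid (a point): Miniature amber glass bottle, paper label, black cap: body 44 across and 44 high, then a neck and a cap 23 across; 66 high, 120 g. Point: on its axis 30 above its base; z up. Starts standing on the bench in front of the rail. Three or four are there.
- mini4: The same miniature, origin at the centre of its base.
- clip_box: Bystander, leave alone: small cardboard carton 46 x 46 x 55 standing among the miniatures; origin at the centre of its underside.
There are look-alikes about, which are no part of the job. What is shaped like the mini1 but blue is not meant.

How it is judged:
On the way, in this order (a step that is already met when the one before it is completed fails the run):
1. every cold pack is out of the chest and every miniature stands upright on its floor (x of mini1_mid in the frame of chest_in between -0.077 and 0.077 m and y of mini1_mid in the frame of chest_in between -0.157 and 0.157 m and z of each of mini1_mid, mini2_mid, mini3_mid, mini4_mid in the frame of chest_in below 0.095 m and z of each of mini1_mid, mini2_mid, mini3_mid, mini4_mid in the frame of chest_in below 0.04 m and angle between each of mini1_mid, mini2_mid, mini3_mid, mini4_mid's own z axis and vertical below 0.25 rad and x of mini2_mid in the frame of chest_in between -0.077 and 0.077 m and y of mini2_mid in the frame of chest_in between -0.157 and 0.157 m and x of mini3_mid in the frame of chest_in between -0.077 and 0.077 m and y of mini3_mid in the frame of chest_in between -0.157 and 0.157 m and x of mini4_mid in the frame of chest_in between -0.077 and 0.077 m and y of mini4_mid in the frame of chest_in between -0.157 and 0.157 m and not (x of pack1_grip in the frame of chest_in between -0.077 and 0.077 m and y of pack1_grip in the frame of chest_in between -0.157 and 0.157 m and z of pack1_grip in the frame of chest_in below 0.095 m) and not (x of pack2_grip in the frame of chest_in between -0.077 and 0.077 m and y of pack2_grip in the frame of chest_in between -0.157 and 0.157 m and z of pack2_grip in the frame of chest_in below 0.095 m)), for 0.3 s.
2. the lid is fully shut (value of joint lid below 0.015 rad), for 0.2 s.
At the end, for the whole second after the job is handed in: Lid held shut by its catch (below 0.015 rad); every miniature upright (within 0.25 rad) on the chest floor; every cold pack astride the bar (grip point 34 to 49 mm above its axis, within 20 mm sideways and 130 mm of its middle, leaning under 0.45 rad) at rest (value of joint lid below 0.015 rad and x of mini1_mid in the frame of chest_in between -0.077 and 0.077 m and y of mini1_mid in the frame of chest_in between -0.157 and 0.157 m and z of each of mini1_mid, mini2_mid, mini3_mid, mini4_mid in the frame of chest_in below 0.095 m and z of each of mini1_mid, mini2_mid, mini3_mid, mini4_mid in the frame of chest_in below 0.04 m and angle between each of mini1_mid, mini2_mid, mini3_mid, mini4_mid's own z axis and vertical below 0.25 rad and x of mini2_mid in the frame of chest_in between -0.077 and 0.077 m and y of mini2_mid in the frame of chest_in between -0.157 and 0.157 m and x of mini3_mid in the frame of chest_in between -0.077 and 0.077 m and y of mini3_mid in the frame of chest_in between -0.157 and 0.157 m and x of mini4_mid in the frame of chest_in between -0.077 and 0.077 m and y of mini4_mid in the frame of chest_in between -0.157 and 0.157 m and x of pack1_grip in the frame of rail_mid between -0.02 and 0.02 m and y of pack1_grip in the frame of rail_mid between -0.13 and 0.13 m and z of pack1_grip in the frame of rail_mid between 0.034 and 0.049 m and angle between each of pack1_grip, pack2_grip's own z axis and vertical below 0.45 rad and x of pack2_grip in the frame of rail_mid between -0.02 and 0.02 m and y of pack2_grip in the frame of rail_mid between -0.13 and 0.13 m and z of pack2_grip in the frame of rail_mid between 0.034 and 0.049 m and linear speed of each of pack1, pack2 below 0.03 m/s); the robot touches nothing.
It fails at once if the little carton was shifted more than 50 mm (distance of clip_box from where it was at the start of the episode above 0.05 m).
Of mini1, mini2, mini3, mini4 only 3 to 4 are there at a start; the rules pass over those that are not, and their reading is None.
Of pack1, pack2 only 1 to 2 are there at a start; the rules pass over those that are not, and their reading is None.
At some moment in a run one of mini1, mini2, mini3, mini4 may be knocked a few centimetres aside while the robot is not near it.
It also fails if it takes over 210 s, if anything falls off the work surface, if the arm or the gripper's body presses on something with over 40 N, if the wrist force passes 120 N, or if a joint passes its speed limit or range.

ROBOT

A 6-joint arm with a two-finger parallel gripper is mounted at the origin on the work surface. World frame = base frame: x ahead of the robot, y to its left, z up, the work surface at z = 0. Lengths are in m, angles in rad, forces in N, time in s.
With the tool pointing down it reaches from about 0.275 to 0.725 m from the base axis. Payload 15.9 kg.
Tool frame: the origin (TCP) lies on the centre line of the jaws, within the pads' length; the fingertips stand 25 mm ahead of it and the grasp point (between the pads) lies 6 mm ahead of it (ctrl.nose_length is the distance from the TCP to the fingertips, in m); z points along the fingers, y is the direction in which the jaws open and shut (so a half turn about z gives the same grasp; the last joint's range is limited). The gripper opens to 85 mm and grips with 20 to 120 N. Pads are 22 mm wide; open, the fingers measure 114 mm over their backs; the gripper's body (76 mm by 85 mm) begins 54 mm behind the grasp point. The pads swing forward as they close: fully open they stand 13 mm farther back than shut.
Start: joints at [1.322, 0.213, -0.034, 1.323, 0, 1.571], TCP at [0.123, 0.485, 0.256] pointing down, gripper open.
Joint ranges: [-2.98, 2.98], [-0.74, 1.72], [-1.14, 1.35], [-2.1, 2.04], [-1.57, 1.44], [-3.14, 3.14]. Speed limits (rad/s): [1.89, 1.89, 2.39, 2.57, 3.14, 3.14].

INTERFACE

Orientations are given as a unit quaternion [x, y, z, w].
In Python, from plant import ctrl gives the robot as it stands.
- The arm moves only by the shell command python3 -m handwheel 'ROWS' [FORCE]. ROWS is text: rows parted by semicolons, each of 7 numbers parted by spaces: the shift along the tool's x, y, z in mm, then the turn, a rotation vector about the tool's x, y, z in degrees, then the opening, from 0 (shut) to 1 (fully open). A call has 1 to 12 rows; each row is the pose to reach, as a shift and turn from the pose commanded when the call began, along the tool's axes at that moment; what a row does not reach only later rows make up. A row lasts 1/10 s, in which the tool goes at most 50 mm and 8.59 degrees, less where a joint would pass 70% of its speed; a pose out of reach is approached as far as the arm can. A call with a gripper value outside its range is refused whole. The fingers move at their own pace and stop on an object; FORCE is the grip in N (left out, the last holds). Time passes only in rows, so rows that repeat a pose let the fingers close. It gives the time, the measured TCP pose, the force and the opening at its end, in the units of the state.
- ctrl.state(): the state, without advancing time (a new reading comes with each control period).
- ctrl.read_camera(name): name is "side" or "top"; returns a dict with "color" (400x640x3 uint8, red, green, blue), "intrinsics" (3x3 intrinsics, pixels), "k1" (the pictures are not rectified: a ray, as slopes to the right and down, at radius r is drawn at 1 + k1 r^2 times it, then the intrinsics apply), "R" (3x3) and "t" (3): a world point X has camera coordinates R X + t. Camera axes: x right, y down, z forward; pixel columns grow to the right and rows downward; lengths in m; the calibration is good to about 2 mm. A picture is of the moment at which its call begins. There is no depth.
- ctrl.job_done(): hands the job in, once; it reports no verdict.
The state is a dict: "time_s": time; "joints": joint angles; "dq": joint speeds; "joint_efforts": joint torques, N m; "eef_pos": TCP position; "ee_rot": TCP orientation; "force": force on the tool from outside, world axes, zero at the start; "moment": the same for the moment, N m; "width": finger opening in m.
Only numpy, scipy, OpenCV 4.12 (cv2) and the standard library are available. Lean on these libraries where they do the work, as an engineer would, in place of code of your own. Each camera call takes 0.05 s, during which the arm holds its last target.

## Working session

There is one attempt and no reset: what is moved stays moved. The work goes in short steps, Python scripts to look and compute and a shell command to move; the robot and the scene stay as the last step left them, time stands still between calls to the robot, and variables do not carry over. Pictures are saved under pics/ and viewed, and the job is handed in when it is done.

```bash
ls; mkdir -p pics; cat > h.py <<'E'
import numpy as np, cv2
from plant import ctrl
def cam(n,save=None):
    c=ctrl.read_camera(n)
    if save: cv2.imwrite('pics/'+save,c['color'][:,:,::-1])
    return c
def ray(c,u,v):
    K=np.array(c['intrinsics']);x=(u-K[0,2])/K[0,0];y=(v-K[1,2])/K[1,1]
    a,b=x,y
    for _ in range(20):
        s=1+c['k1']*(a*a+b*b);a,b=x/s,y/s
    R=np.array(c['R']);t=np.array(c['t'])
    return -R.T@t, R.T@np.array([a,b,1.])
def onz(c,u,v,z):
    o,d=ray(c,u,v);return o+d*(z-o[2])/d[2]
def proj(c,X):
    p=np.array(c['R'])@np.array(X)+np.array(c['t']);a,b=p[:2]/p[2];s=1+c['k1']*(a*a+b*b)
    K=np.array(c['intrinsics']);return np.round([K[0,0]*a*s+K[0,2],K[1,1]*b*s+K[1,2]],1)
E
python3 - <<'E'
from h import *
for n in('top','side'):
    c=cam(n,n+'0.png');o,d=ray(c,320,200);print(n,o,d,c['k1'],c['intrinsics'])
print(ctrl.state())
E
```

```text
pics
top [0.37152168 0.02334373 1.51043706] [ 1.10437096e-01  7.81851188e-04 -9.94004790e-01] -0.101224596062995 [[461.90862668   0.         316.00318596]
 [  0.         461.90862668 205.97993252]
 [  0.           0.           1.        ]]
side [0.39410193 0.68540241 0.9257207 ] [ 0.09759477 -0.611242   -0.78553277] -0.10144787646663124 [[425.24966358   0.         324.19970134]
 [  0.         425.24966358 204.37233076]
 [  0.           0.           1.        ]]
{'time_s': 0.1, 'joints': array([ 1.32200678e+00,  2.13318477e-01, -3.49939148e-02,  1.32348304e+00,
       -3.88134975e-05,  1.57081380e+00]), 'dq': array([-0.00015875, -0.00127983,  0.00363148, -0.00072761,  0.00228342,
        0.00063404]), 'joint_efforts': array([-2.54124483e-03, -6.87248397e+01,  4.87801480e+01,  1.23978476e-02,
       -2.14849051e-04, -2.19223620e-05]), 'eef_pos': array([0.12305831, 0.48433476, 0.25586083]), 'ee_rot': array([ 1.24082847e-01,  9.92271736e-01, -4.98102129e-04, -4.27206202e-05]), 'force': array([ 0.53275632, -1.00582237, -0.23344673]), 'moment': array([ 0.03939529, -0.01824601, -0.01510009]), 'width': 0.08539893066118866}
```

View pics/top0.png

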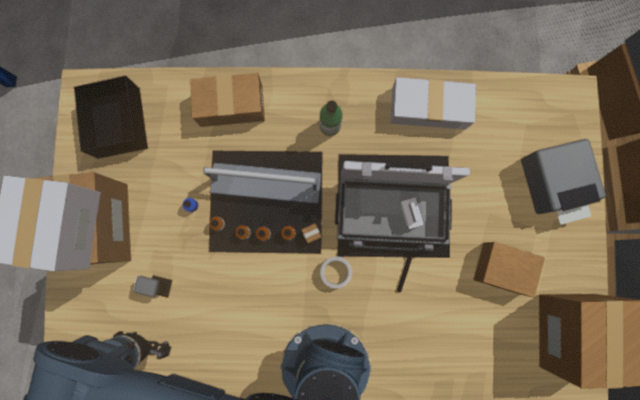

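View pics/side0.png

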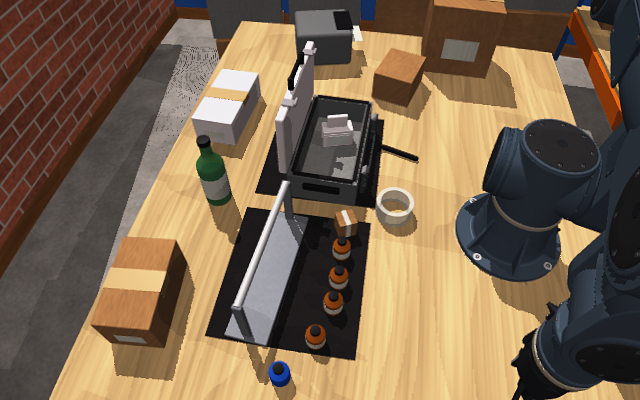

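Top view: four amber bottles at about (217,223), (243,232), (263,233), (288,233). The carton is at (311,233), the blue look-alike at (190,205), the rail from (208,171) to (318,186), and one pack in the chest at (413,214). The lid is upright. I'll zoom in to choose and measure.

```bash
python3 - <<'E'
from h import *
c=cam('top');s=cam('side')
a=c['color'][145:265,180:470,::-1];cv2.imwrite('pics/topc1.png',cv2.resize(a,None,fx=2.7,fy=2.7,interpolation=cv2.INTER_CUBIC))
a=s['color'][85:390,200:440,::-1];cv2.imwrite('pics/sidec1.png',cv2.resize(a,None,fx=1.95,fy=1.95,interpolation=cv2.INTER_CUBIC))
E
```

```text
(no output)
```

View pics/topc1.png

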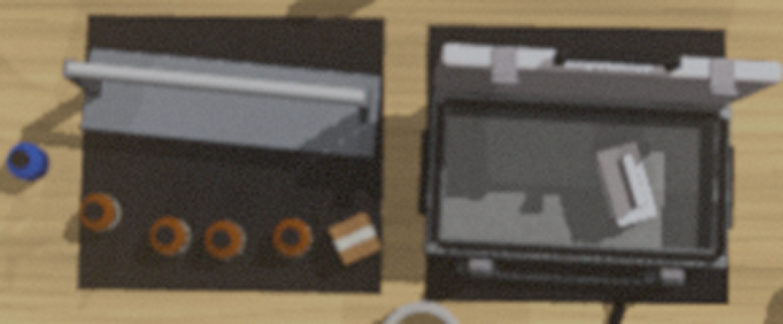

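View pics/sidec1.png

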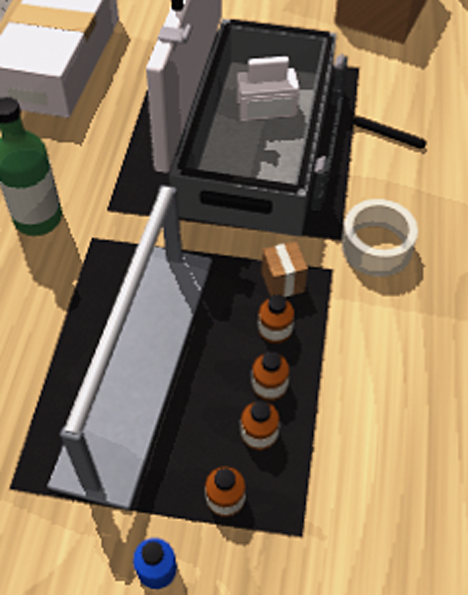

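```bash
cat > meas.py <<'E'
from h import *
def bottles(c,mn=20):
    hsv=cv2.cvtColor(c['color'],cv2.COLOR_RGB2HSV)
    m=((hsv[:,:,0]<14)&(hsv[:,:,1]>150)&(hsv[:,:,2]>70)).astype(np.uint8)
    m=cv2.morphologyEx(m,cv2.MORPH_CLOSE,np.ones((3,3),np.uint8))
    n,l,st,ce=cv2.connectedComponentsWithStats(m)
    out=[]
    for i in range(1,n):
        if st[i,4]>=mn:
            p=np.argwhere(l==i)[:,::-1].astype(np.float32);(u,v),r=cv2.minEnclosingCircle(p);out.append((u,v,r,st[i]))
    return out
E
python3 - <<'E'
from meas import *
c=cam('top');s=cam('side')
for n,z,k in(('top',.044,c),('side',.044,s)):
    for u,v,r,st in bottles(k): print(n,round(u,1),round(v,1),round(r,1),st,onz(k,u,v,z).round(3))
# bar: bright thin in side crop -> threshold
for nm,pts,z in (('bar topL',(206.5,171.2),.159),('bar R',(315,181),.159),):
    print(nm,onz(c,*pts,z).round(3))
for nm,p in (('g tl',(345,184)),('g tr',(446,187)),('g bl',(340,236)),('g br',(445,240))): print(nm,onz(c,*p,.093).round(3))
for nm,p in (('rib top a',(180+626/2.7,145+152/2.7)),('rib b',(180+648/2.7,145+210/2.7))): print(nm,onz(c,*p,.114).round(3))
for nm,p in (('rib top a',(200+248/1.95,85+61/1.95)),('rib b',(200+287/1.95,85+58/1.95))): print('side',nm,onz(s,*p,.114).round(3))
for nm,p in (('far post',(200+168/1.95,85+188/1.95)),('near',(200+72/1.95,85+435/1.95))): print('side bar',nm,onz(s,*p,.159).round(3))
for nm,p,z in (('tl',(229,24),.093),('tr',(333,38),.093),('bl',(175,175),.093),('br',(305,193),.093)): print('side g',nm,onz(s,200+p[0]/1.95,85+p[1]/1.95,z).round(3))
E
```

```text
top 216.5 218.0 3.6 [213 217   8   4  21] [0.472 0.355 0.044]
top 215.0 224.0 5.8 [210 221  11   9  30] [0.453 0.359 0.044]
top 241.5 231.4 6.6 [235 225  13  14  86] [0.43  0.273 0.044]
top 262.0 233.2 6.5 [256 227  13  13  86] [0.426 0.207 0.044]
top 287.4 232.4 6.6 [281 226  13  14  82] [0.429 0.126 0.044]
side 8.5 7.5 11.3 [  0   0  18  16 145] [ 2.136 -0.906  0.044]
side 85.5 124.0 150.6 [    0     0   172   249 14021] [ 1.291 -0.186  0.044]
side 119.6 8.9 17.8 [102   0  34  26 303] [ 1.535 -0.908  0.044]
side 491.0 68.0 140.6 [ 360    0  263  131 9097] [-0.012 -0.704  0.044]
side 189.7 13.8 19.9 [170   4  40  16 336] [ 1.201 -0.894  0.044]
side 129.0 18.0 8.5 [126  10   7  17  38] [ 1.453 -0.835  0.044]
side 286.0 18.5 4.9 [283  14   6  10  54] [ 0.791 -0.908  0.044]
side 607.0 26.5 4.0 [603  24   9   6  34] [-0.583 -1.161  0.044]
side 223.5 47.2 10.4 [217  39  14  19 129] [ 0.978 -0.665  0.044]
side 395.0 84.0 24.6 [373  73  45  34 885] [ 0.332 -0.539  0.044]
side 29.0 113.0 21.5 [ 14  94  31  39 366] [ 1.526 -0.212  0.044]
side 7.9 114.1 6.2 [  2 108   9  13  47] [ 1.605 -0.19
[... 324 characters left out ...]
044]
side 332.9 299.7 9.7 [324 292  19  18 187] [0.43  0.276 0.044]
side 126.0 335.0 36.7 [ 91 321  71  26 607] [0.86  0.434 0.044]
side 315.0 334.1 10.4 [305 324  21  21 223] [0.456 0.361 0.044]
bar topL [0.604 0.364 0.159]
bar R [0.578 0.04  0.159]
g tl [ 0.58  -0.052  0.093]
g tr [ 0.575 -0.368  0.093]
g bl [ 0.419 -0.038  0.093]
g br [ 0.411 -0.362  0.093]
rib top a [ 0.527 -0.256  0.114]
rib b [ 0.461 -0.28   0.114]
side rib top a [ 0.524 -0.253  0.114]
side rib b [ 0.467 -0.269  0.114]
side bar far post [0.578 0.046 0.159]
side bar near [0.605 0.377 0.159]
side g tl [ 0.57  -0.361  0.093]
side g tr [ 0.404 -0.354  0.093]
side g bl [ 0.589 -0.033  0.093]
side g br [ 0.413 -0.029  0.093]
```

```bash
cat > go.py <<'E'
import sys
from h import *
from scipy.spatial.transform import Rotation as Ro
# usage: go.py x y z yaw(deg of tool y axis in world, tool down)
x,y,z,w=map(float,sys.argv[1:5])
s=ctrl.state();R=Ro.from_quat(s['ee_rot'])
a=np.radians(w);ty=np.array([np.cos(a),np.sin(a),0]);tz=np.array([0,0,-1.]);tx=np.cross(ty,tz)
T=Ro.from_matrix(np.c_[tx,ty,tz])
print('shift mm',(R.inv().apply(np.array([x,y,z])-s['eef_pos'])*1000).round(1),'turn',(R.inv()*T).as_rotvec(degrees=True).round(1),'now',s['eef_pos'].round(4),'F',np.round(s['force'],1),'w',round(s['width'],4),'t',s['time_s'],'yaw',round(float(np.degrees(np.arctan2(*R.as_matrix()[1::-1,1]))),1))
E
python3 go.py 0.4955 -0.2625 0.26 -72
```

```text
shift mm [-544.9 -632.3   -3.6] turn [ -0.    0.  147.7] now [0.1231 0.4845 0.2561] F [-0.1  0.5 -1. ] w 0.0856 t 0.3 yaw 75.7
```

```bash
python3 -m handwheel '-272 -316 -2 0 0 74 1;-272 -316 -2 0 0 74 1;-272 -316 -2 0 0 74 1;-272 -316 -2 0 0 74 1;-272 -316 -2 0 0 74 1;-272 -316 -2 0 0 74 1;-272 -316 -2 0 0 74 1;-272 -316 -2 0 0 74 1;-272 -316 -2 0 0 74 1;-272 -316 -2 0 0 74 1'; python3 go.py 0.4955 -0.2625 0.26 -72
```

```text
time_s: 1.3
eef_pos: [0.31, 0.1086, 0.2584]
ee_rot: [0.7, 0.714, 0.0, 0.0]
force: [-0.7, 0.2, 0.8]
width: 0.0855
shift mm [-374.9  177.8   -1.3] turn [ 0.   0.  73.2] now [0.31   0.1086 0.2584] F [-0.7  0.2  0.8] w 0.0855 t 1.3 yaw 1.2
```

```bash
python3 -m handwheel '-375 178 -1 0 0 73 1;-375 178 -1 0 0 73 1;-375 178 -1 0 0 73 1;-375 178 -1 0 0 73 1;-375 178 -1 0 0 73 1;-375 178 -1 0 0 73 1;-375 178 -1 0 0 73 1;-375 178 -1 0 0 73 1;-375 178 -1 0 0 73 1;-375 178 -1 0 0 73 1'; python3 go.py 0.4955 -0.2625 0.108 -72
python3 - <<'E'
from h import *
c=cam('top');s=cam('side')
a=c['color'][145:265,180:470,::-1];cv2.imwrite('pics/topc2.png',cv2.resize(a,None,fx=2.7,fy=2.7,interpolation=cv2.INTER_CUBIC))
a=s['color'][60:210,230:430,::-1];cv2.imwrite('pics/sidec2.png',cv2.resize(a,None,fx=4,fy=4,interpolation=cv2.INTER_CUBIC))
E
```

```text
time_s: 2.3
eef_pos: [0.4993, -0.2597, 0.2581]
ee_rot: [0.987, 0.161, -0.0, -0.0]
force: [-0.7, 1.3, 0.0]
width: 0.0852
shift mm [ -4.3   1.5 150.1] turn [-0.   0.1  0.5] now [ 0.4993 -0.2597  0.2581] F [-0.7  1.3  0. ] w 0.0852 t 2.3 yaw -71.5
```

View pics/sidec2.png

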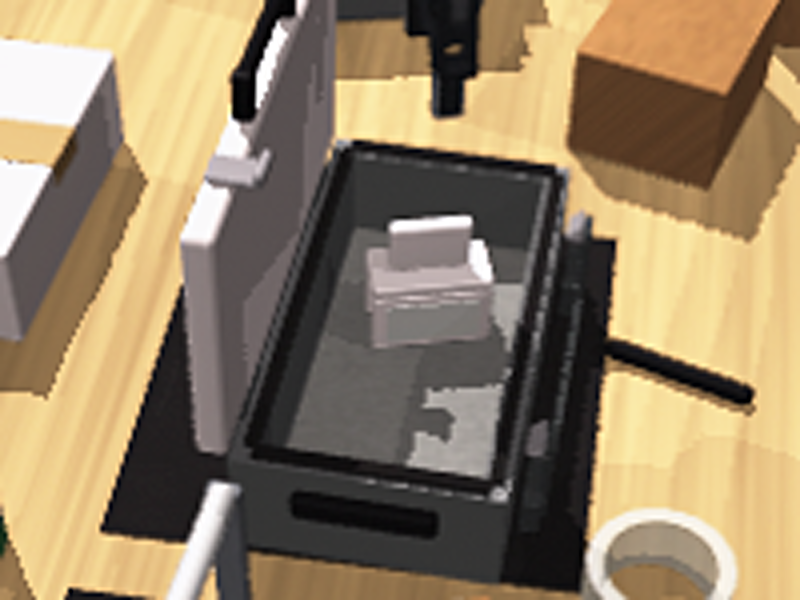

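The pack's rib top runs from about (327,116) to (347,114) in the side view, matching the earlier triangulation. Its surroundings are clear, so I'll descend and grip.

```bash
python3 -m handwheel '-4 1.5 50 0 0 0.5 1;-4 1.5 100 0 0 0.5 1;-4 1.5 130 0 0 0.5 1;-4 1.5 142 0 0 0.5 1;-4 1.5 150 0 0 0.5 1;-4 1.5 150 0 0 0.5 1;-4 1.5 150 0 0 0.5 0;-4 1.5 150 0 0 0.5 0;-4 1.5 150 0 0 0.5 0;-4 1.5 150 0 0 0.5 0;-4 1.5 150 0 0 0.5 0;-4 1.5 150 0 0 0.5 0' 60; python3 go.py 0.4955 -0.2625 0.29 -72
```

```text
time_s: 3.6
eef_pos: [0.4948, -0.2607, 0.1093]
ee_rot: [0.987, 0.159, -0.0, -0.0]
force: [0.1, 0.6, -3.1]
width: 0.0111
shift mm [   0.     1.8 -180.7] turn [-0.   0.   0.2] now [ 0.4948 -0.2607  0.1093] F [ 0.1  0.6 -3.1] w 0.0111 t 3.6 yaw -71.8
```

```bash
python3 -m handwheel '0 0 -20 0 0 0 0;0 0 -50 0 0 0 0;0 0 -85 0 0 0 0;0 0 -120 0 0 0 0;0 0 -155 0 0 0 0;0 0 -180 0 0 0 0;0 0 -185 0 0 0 0;0 0 -185 0 0 0 0' 60; python3 go.py 0.50 0.0 0.294 -45; python3 - <<'E'
from h import *
s=cam('side')
a=s['color'][60:210,230:430,::-1];cv2.imwrite('pics/sidec3.png',cv2.resize(a,None,fx=4,fy=4,interpolation=cv2.INTER_CUBIC))
E
```

```text
time_s: 4.4
eef_pos: [0.4952, -0.2609, 0.2941]
ee_rot: [0.987, 0.159, 0.0, 0.0]
force: [0.3, 0.3, -2.6]
width: 0.0108
shift mm [ 8.630e+01 -2.463e+02  1.000e-01] turn [  0.   -0.  -26.8] now [ 0.4952 -0.2609  0.2941] F [ 0.3  0.3 -2.6] w 0.0108 t 4.4 yaw -71.8
```

View pics/sidec3.png

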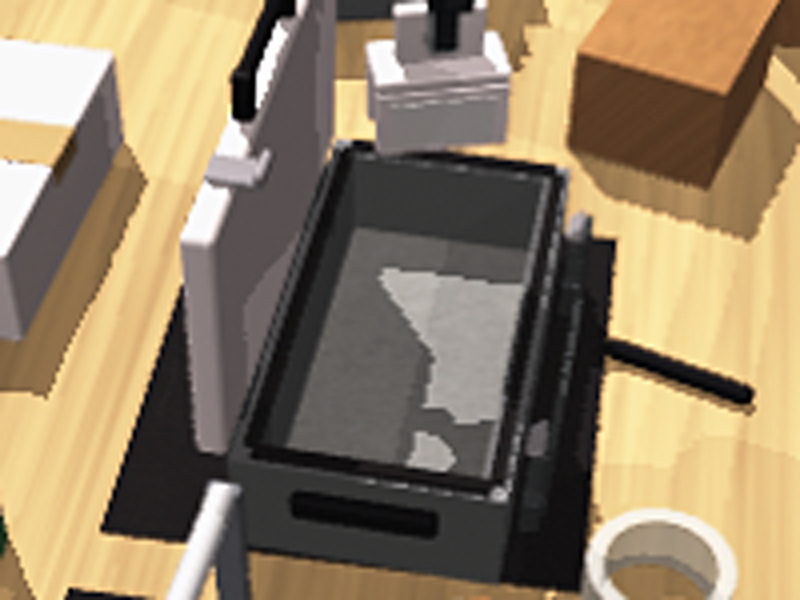

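Pack is held level above the empty chest. Moving it toward the rail.

```bash
python3 -m handwheel '29 -82 0 0 0 -9 0;58 -164 0 0 0 -18 0;86 -246 0 0 0 -27 0;86 -246 0 0 0 -27 0;86 -246 0 0 0 -27 0;86 -246 0 0 0 -27 0;86 -246 0 0 0 -27 0;86 -246 0 0 0 -27 0' 60; python3 go.py 0.591 0.205 0.294 -4.6
```

```text
time_s: 5.25
eef_pos: [0.4992, -0.0006, 0.2932]
ee_rot: [0.923, 0.385, -0.001, -0.0]
force: [0.0, -1.0, -3.1]
width: 0.0113
shift mm [210.7 -79.6  -1. ] turn [ -0.1   0.1 -40.1] now [ 0.4992 -0.0006  0.2932] F [ 0.  -1.  -3.1] w 0.0113 t 5.25 yaw -44.7
```

```bash
python3 -m handwheel '42 -16 0 0 0 -8 0;84 -32 0 0 0 -16 0;126 -48 0 0 0 -24 0;168 -64 0 0 0 -32 0;211 -80 -1 0 0 -40 0;211 -80 -1 0 0 -40 0;211 -80 -1 0 0 -40 0;211 -80 -1 0 0 -40 0' 60; python3 go.py 0.591 0.205 0.294 -4.6; python3 - <<'E'
from h import *
c=cam('top');s=cam('side')
a=c['color'][130:250,180:380,::-1];cv2.imwrite('pics/topc4.png',cv2.resize(a,None,fx=4,fy=4,interpolation=cv2.INTER_CUBIC))
a=s['color'][150:370,200:440,::-1];cv2.imwrite('pics/sidec4.png',cv2.resize(a,None,fx=2.7,fy=2.7,interpolation=cv2.INTER_CUBIC))
E
```

```text
time_s: 6.05
eef_pos: [0.5915, 0.2043, 0.295]
ee_rot: [0.737, 0.676, -0.0, -0.0]
force: [0.1, -0.4, -2.6]
width: 0.011
shift mm [ 0.7 -0.6  1. ] turn [-0.   0.  -0.3] now [0.5915 0.2043 0.295 ] F [ 0.1 -0.4 -2.6] w 0.011 t 6.05 yaw -4.9
```

View pics/topc4.png

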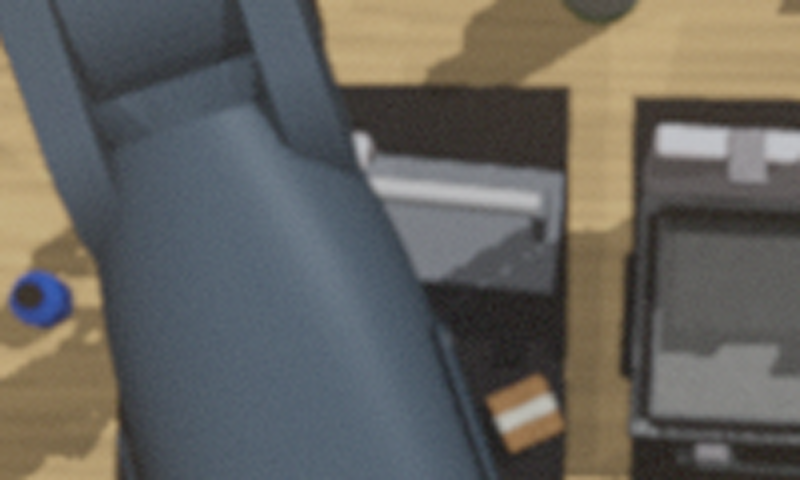

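View pics/sidec4.png

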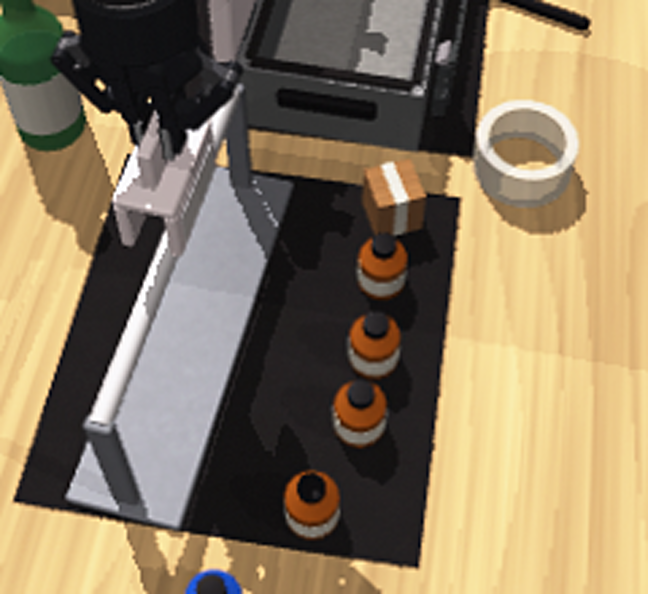

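```bash
python3 - <<'E'
from h import *
# use saved first pictures, calibration from now
for n,f,rng in(('side','side0.png',None),('top','top0.png',None)):
    c=ctrl.read_camera(n);im=cv2.imread('pics/'+f).astype(int)
    # bar profile across predicted line at several y
    for y in (.08,.12,.16,.20,.24,.28,.32):
        prof=[];xs=np.arange(.555,.635,.001)
        for x in xs:
            u,v=proj(c,[x,y,.15]);prof.append(cv2.getRectSubPix(im[:,:,1].astype(np.float32),(1,1),(float(u),float(v)))[0,0])
        prof=np.array(prof);pk=prof.argmax();
        th=(prof[max(0,pk-25)]+prof[pk])/2 if 0 else prof[pk]*.8
        i=pk
        while i>0 and prof[i]>th:i-=1
        j=pk
        while j<len(xs)-1 and prof[j]>th:j+=1
        print(n,y,'edges',xs[i].round(3),xs[j].round(3),'mid',round((xs[i]+xs[j])/2,4),int(prof[pk]))
E
```

```text
side 0.08 edges 0.582 0.592 mid 0.587 240
side 0.12 edges 0.586 0.597 mid 0.5915 241
side 0.16 edges 0.589 0.599 mid 0.594 239
side 0.2 edges 0.593 0.603 mid 0.598 239
side 0.24 edges 0.596 0.606 mid 0.601 240
side 0.28 edges 0.6 0.61 mid 0.605 241
side 0.32 edges 0.603 0.613 mid 0.608 240
top 0.08 edges 0.579 0.594 mid 0.5865 172
top 0.12 edges 0.583 0.598 mid 0.5905 174
top 0.16 edges 0.586 0.601 mid 0.5935 175
top 0.2 edges 0.589 0.604 mid 0.5965 173
top 0.24 edges 0.593 0.608 mid 0.6005 173
top 0.28 edges 0.596 0.611 mid 0.6035 174
top 0.32 edges 0.6 0.614 mid 0.607 175
```

```bash
python3 -m handwheel '0 -4.5 15 0 0 0 0;0 -4.5 30 0 0 0 0;0 -4.5 30 0 0 0 0;0 -4.5 30 0 0 0 0' 60;python3 go.py 0.596 0.205 0.206 -4.9; python3 - <<'E'
from h import *
s=cam('side')
a=s['color'][150:350,200:360,::-1];cv2.imwrite('pics/sidec5.png',cv2.resize(a,None,fx=3,fy=3,interpolation=cv2.INTER_CUBIC))
E
```

```text
time_s: 6.65
eef_pos: [0.5868, 0.2059, 0.2659]
ee_rot: [0.736, 0.677, 0.0, 0.0]
force: [0.2, 0.2, -2.2]
width: 0.0106
shift mm [-0.1  9.3 59.9] turn [0.  0.  0.1] now [0.5868 0.2059 0.2659] F [ 0.2  0.2 -2.2] w 0.0106 t 6.65 yaw -4.8
```

View pics/sidec5.png

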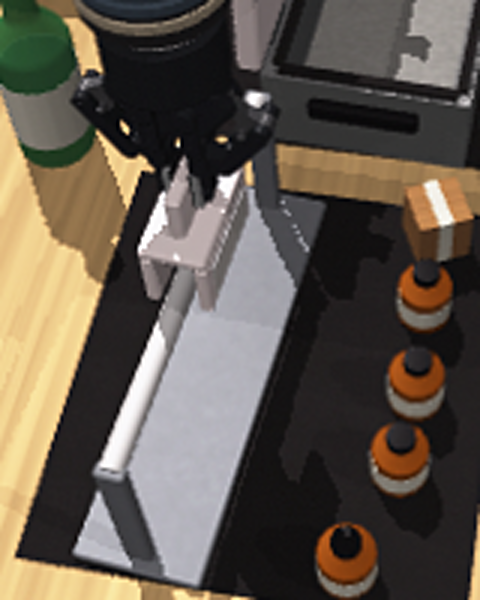

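The sideways shift had the wrong sign (tool y points along world +x), so I'm correcting by +9.3 before going lower.

```bash
python3 -m handwheel '0 5 0 0 0 0 0;0 9.3 0 0 0 0 0;0 9.3 0 0 0 0 0;0 9.3 0 0 0 0 0' 60;python3 go.py 0.596 0.205 0.206 -4.9; python3 - <<'E'
from h import *
s=cam('side')
a=s['color'][180:280,220:320,::-1];cv2.imwrite('pics/sidec6.png',cv2.resize(a,None,fx=5,fy=5,interpolation=cv2.INTER_CUBIC))
E
```

```text
time_s: 7.1
eef_pos: [0.5964, 0.2055, 0.2652]
ee_rot: [0.736, 0.677, -0.0, -0.0]
force: [0.2, -0.3, -2.6]
width: 0.0113
shift mm [-0.6 -0.3 59.2] turn [-0.   0.   0.1] now [0.5964 0.2055 0.2652] F [ 0.2 -0.3 -2.6] w 0.0113 t 7.1 yaw -4.8
```

View pics/sidec6.png

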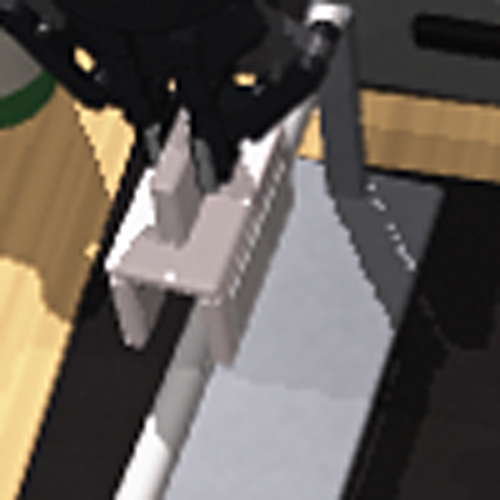

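```bash
python3 - <<'E'
from h import *
c=cam('side')
print(onz(c,247,249,.170).round(4),onz(c,265,252.4,.170).round(4))
# near corners of feet inner/outer predicted
for dx in(-.024,-.014,.014,.024): print(dx,proj(c,[.596+.0038+dx,.25,.170]), 5*(proj(c,[.596+.0038+dx,.25,.170])-[220,180]))
E
```

```text
[0.6173 0.2498 0.17  ] [0.5783 0.2517 0.17  ]
-0.024 [266.4 251.9] [232.  359.5]
-0.014 [261.7 251.2] [208.5 356. ]
0.014 [248.6 249.3] [143.  346.5]
0.024 [244.  248.6] [120. 343.]
```

```bash
python3 -m handwheel '0 2 0 0 0 0 0;0 2 10 0 0 0 0;0 2 20 0 0 0 0;0 2 30 0 0 0 0;0 2 40 0 0 0 0;0 2 40 0 0 0 0' 60;python3 go.py 0.596 0.205 0.206 -4.9; python3 - <<'E'
from h import *
s=cam('side')
a=s['color'][180:280,220:320,::-1];cv2.imwrite('pics/sidec7.png',cv2.resize(a,None,fx=5,fy=5,interpolation=cv2.INTER_CUBIC))
E
```

```text
time_s: 7.8
eef_pos: [0.5974, 0.2052, 0.2234]
ee_rot: [0.736, 0.677, -0.001, -0.001]
force: [-0.2, -0.7, -2.7]
width: 0.0109
shift mm [-0.2 -1.3 17.4] turn [-0.1  0.1  0.1] now [0.5974 0.2052 0.2234] F [-0.2 -0.7 -2.7] w 0.0109 t 7.8 yaw -4.8
```

View pics/sidec7.png

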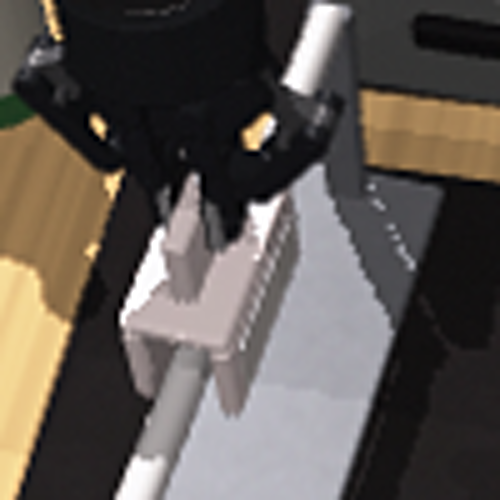

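The bar runs between the flanks with no contact force. Lowering until it rests, then releasing.

```bash
python3 -m handwheel '0 0 8 0 0 0 0;0 0 14 0 0 0 0;0 0 17 0 0 0 0;0 0 17 0 0 0 0;0 0 18.5 0 0 0 0;0 0 18.5 0 0 0 0' 60;python3 go.py 0.596 0.205 0.206 -4.9
```

```text
time_s: 8.45
eef_pos: [0.5982, 0.2054, 0.2069]
ee_rot: [0.736, 0.677, 0.0, 0.0]
force: [-0.5, 0.5, -1.3]
width: 0.0111
shift mm [-0.6 -2.2  0.9] turn [ 0.  -0.   0.1] now [0.5982 0.2054 0.2069] F [-0.5  0.5 -1.3] w 0.0111 t 8.45 yaw -4.8
```

```bash
python3 -m handwheel '0 0 1.5 0 0 0 0;0 0 1.5 0 0 0 0;0 0 1.5 0 0 0 0.5;0 0 1.5 0 0 0 0.5;0 0 1.5 0 0 0 0.5;0 0 1.5 0 0 0 0.5;0 0 -20 0 0 0 0.5;0 0 -50 0 0 0 0.5;0 0 -90 0 0 0 0.5;0 0 -90 0 0 0 0.5' 60;python3 go.py 0.43 0.274 0.27 0; python3 - <<'E'
from h import *
s=cam('side')
a=s['color'][150:370,200:440,::-1];cv2.imwrite('pics/sidec8.png',cv2.resize(a,None,fx=2.7,fy=2.7,interpolation=cv2.INTER_CUBIC))
E
```

```text
time_s: 9.45
eef_pos: [0.5995, 0.2058, 0.3021]
ee_rot: [0.736, 0.677, 0.003, 0.001]
force: [0.5, -1.3, -0.2]
width: 0.0429
shift mm [  53.8 -174.7   31.1] turn [ 0.4 -0.2 -4.8] now [0.5995 0.2058 0.3021] F [ 0.5 -1.3 -0.2] w 0.0429 t 9.45 yaw -4.8
```

View pics/sidec8.png

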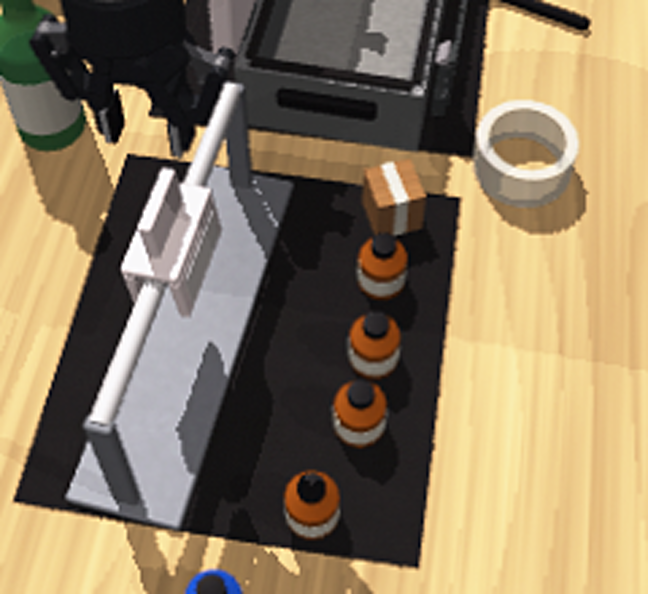

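Pack is astride the rail with the bar between its flanks. First bottle is the one at (0.456, 0.360).

```bash
python3 go.py 0.456 0.36 0.15 0
```

```text
shift mm [ 141.6 -156.1  149. ] turn [ 0.3 -0.1 -4.8] now [0.5992 0.2058 0.2994] F [ 0.2  0.1 -0.6] w 0.0428 t 9.5 yaw -4.8
```

```bash
python3 -m handwheel '35 -39 0 0 0 -5 1;71 -78 0 0 0 -5 1;106 -117 0 0 0 -5 1;142 -156 0 0 0 -5 1;142 -156 50 0 0 -5 1;142 -156 100 0 0 -5 1;142 -156 150 0 0 -5 1;142 -156 150 0 0 -5 1;142 -156 150 0 0 -5 1' ; python3 go.py 0.456 0.36 0.041 0; python3 - <<'E'
from meas import *
c=cam('side',)
for u,v,r,st in bottles(c):
    if v>200 and u>200: print(round(u,1),round(v,1),onz(c,u,v,.044).round(3))
a=c['color'][150:390,200:440,::-1];cv2.imwrite('pics/sidec9.png',cv2.resize(a,None,fx=2.4,fy=2.4,interpolation=cv2.INTER_CUBIC))
E
```

```text
time_s: 10.4
eef_pos: [0.4542, 0.3595, 0.1473]
ee_rot: [0.706, 0.709, -0.001, -0.0]
force: [-0.2, 1.1, 1.1]
width: 0.0852
shift mm [  0.6   2.  106.3] turn [-0.1  0.1  0.2] now [0.4542 0.3595 0.1473] F [-0.2  1.1  1.1] w 0.0852 t 10.4 yaw 0.2
343.0 275.5 [0.415 0.212 0.044]
315.0 334.1 [0.456 0.361 0.044]
```

View pics/sidec9.png

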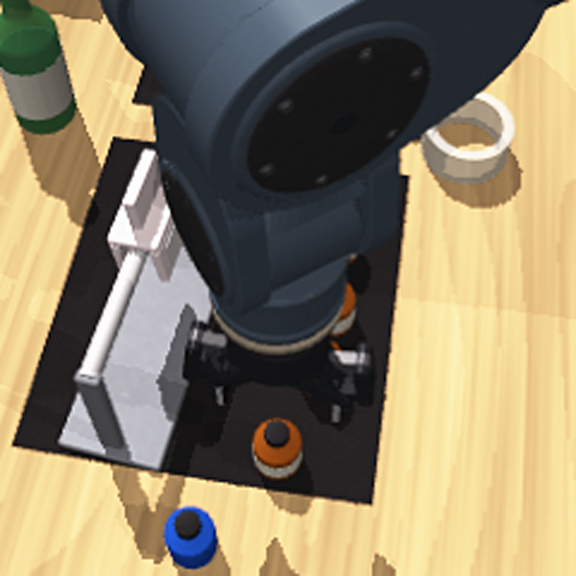

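```bash
python3 -m handwheel '0.5 2 40 0 0 0 1;0.5 2 80 0 0 0 1;0.5 2 106 0 0 0 1;0.5 2 106 0 0 0 1;0.5 2 106 0 0 0 0;0.5 2 106 0 0 0 0;0.5 2 106 0 0 0 0;0.5 2 106 0 0 0 0;0.5 2 106 0 0 0 0;0.5 2 106 0 0 0 0' 40; python3 go.py 0.456 0.36 0.2 0
```

```text
time_s: 11.45
eef_pos: [0.4576, 0.3612, 0.0431]
ee_rot: [0.706, 0.709, 0.002, 0.0]
force: [-1.0, -0.0, 13.9]
width: 0.0429
shift mm [  -0.9   -1.2 -156.9] turn [ 0.2 -0.1  0.2] now [0.4576 0.3612 0.0431] F [-1.  -0.  13.9] w 0.0429 t 11.45 yaw 0.2
```

```bash
python3 -m handwheel '0 0 -30 0 0 0 0;0 0 -70 0 0 0 0;0 0 -110 0 0 0 0;0 0 -157 0 0 0 0;0 0 -157 0 0 0 0' 40; python3 go.py 0.495 -0.29 0.2 0; python3 - <<'E'
from h import *
s=cam('side')
a=s['color'][150:390,200:440,::-1];cv2.imwrite('pics/sidec10.png',cv2.resize(a,None,fx=2.4,fy=2.4,interpolation=cv2.INTER_CUBIC))
E
```

```text
time_s: 11.95
eef_pos: [0.4586, 0.362, 0.2052]
ee_rot: [0.706, 0.709, 0.005, 0.001]
force: [-0.4, 0.3, -0.9]
width: 0.0426
shift mm [-652.2   33.6    1.3] turn [ 0.5 -0.4  0.2] now [0.4586 0.362  0.2052] F [-0.4  0.3 -0.9] w 0.0426 t 11.95 yaw 0.2
```

View pics/sidec10.png

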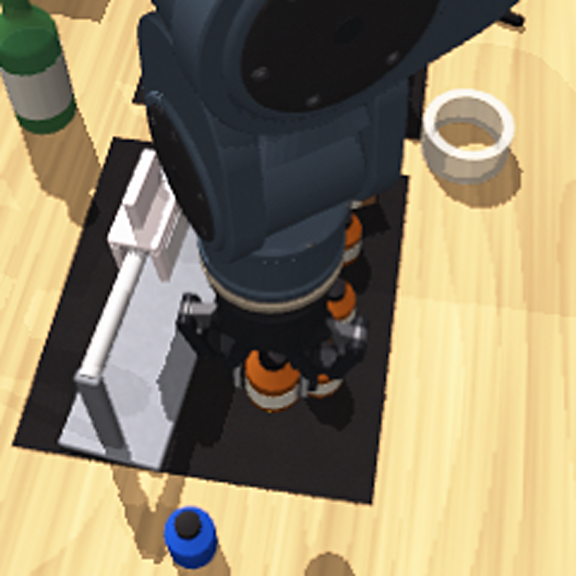

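```bash
python3 -m handwheel '-30 0 0 0 0 0 0;-75 2 0 0 0 0 0;-120 4 0 0 0 0 0;-165 7 0 0 0 0 0;-210 10 0 0 0 0 0;-255 12 0 0 0 0 0;-300 15 0 0 0 0 0;-345 17 0 0 0 0 0;-390 20 0 0 0 0 0;-435 22 0 0 0 0 0;-480 25 0 0 0 0 0;-500 26 0 0 0 0 0' 40; python3 go.py 0.495 -0.29 0.2 0
```

```text
time_s: 13.2
eef_pos: [0.4841, -0.1427, 0.1973]
ee_rot: [0.706, 0.708, -0.0, -0.0]
force: [0.1, 0.2, -1.0]
width: 0.0426
shift mm [-147.3   10.7   -2.6] turn [-0.   0.   0.1] now [ 0.4841 -0.1427  0.1973] F [ 0.1  0.2 -1. ] w 0.0426 t 13.2 yaw 0.1
```

```bash
python3 -m handwheel '-40 2 0 0 0 0 0;-80 4 0 0 0 0 0;-120 6 0 0 0 0 0;-149 8 0 0 0 0 0;-149 8 0 0 0 0 0;-149 8 0 0 0 0 0' 40; python3 go.py 0.495 -0.29 0.057 0;  python3 - <<'E'
from h import *
s=cam('side');c=cam('top')
a=s['color'][60:210,230:430,::-1];cv2.imwrite('pics/sidec11.png',cv2.resize(a,None,fx=4,fy=4,interpolation=cv2.INTER_CUBIC))
E
```

```text
time_s: 13.8
eef_pos: [0.4928, -0.2886, 0.1971]
ee_rot: [0.706, 0.708, -0.0, -0.001]
force: [0.1, 0.1, -1.5]
width: 0.0427
shift mm [ -1.5   2.4 140.1] turn [-0.1 -0.   0.2] now [ 0.4928 -0.2886  0.1971] F [ 0.1  0.1 -1.5] w 0.0427 t 13.8 yaw 0.2
```

View pics/sidec11.png

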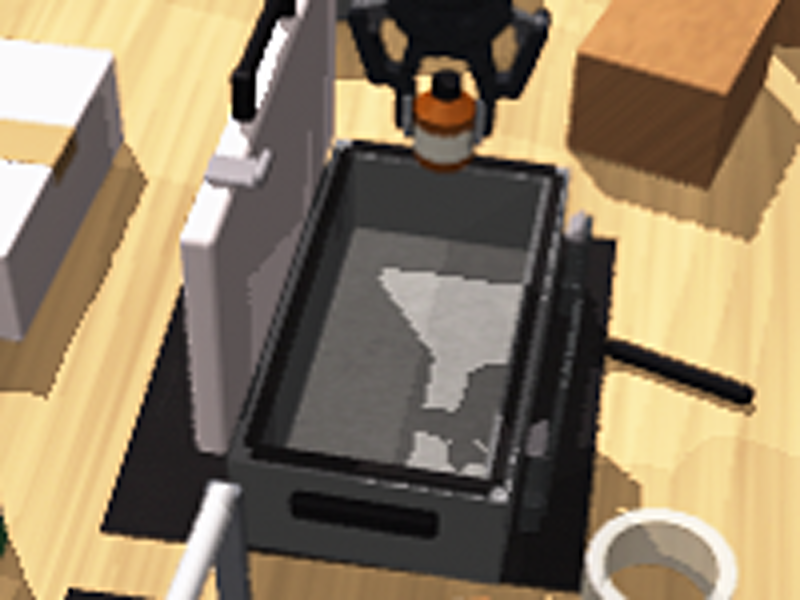

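```bash
python3 -m handwheel '-1 1 40 0 0 0 0;-1 1 80 0 0 0 0;-1 1 115 0 0 0 0;-1 1 130 0 0 0 0;-1 1 138 0 0 0 0;-1 1 138 0 0 0 0;-1 1 140 0 0 0 0' 40; python3 go.py 0.495 -0.29 0.057 0
```

```text
time_s: 14.6
eef_pos: [0.495, -0.2895, 0.059]
ee_rot: [0.705, 0.709, 0.0, 0.001]
force: [0.8, 0.7, -1.0]
width: 0.0428
shift mm [-0.5 -0.   2. ] turn [0.1 0.1 0.3] now [ 0.495  -0.2895  0.059 ] F [ 0.8  0.7 -1. ] w 0.0428 t 14.6 yaw 0.3
```

```bash
python3 -m handwheel '0 -1 2 0 0 0 0;0 -1 2.5 0 0 0 0;0 -1 2.5 0 0 0 0.75;0 -1 2.5 0 0 0 0.75;0 -1 2.5 0 0 0 0.75;0 -1 2.5 0 0 0 0.75;0 0 -20 0 0 0 0.75;0 0 -60 0 0 0 0.75;0 0 -100 0 0 0 0.75;0 0 -141 0 0 0 0.75' 40; python3 go.py 0.43 0.274 0.2 0; python3 - <<'E'
from h import *
s=cam('side')
a=s['color'][60:210,230:430,::-1];cv2.imwrite('pics/sidec12.png',cv2.resize(a,None,fx=4,fy=4,interpolation=cv2.INTER_CUBIC))
from meas import bottles
for u,v,r,st in bottles(s):
    if v>100 and 300<u<400: print(round(u,1),round(v,1),round(r,1),onz(s,u,v,.044).round(3),onz(s,u,v,.058).round(3))
E
```

```text
time_s: 15.6
eef_pos: [0.4939, -0.2893, 0.2003]
ee_rot: [0.706, 0.709, -0.0, -0.0]
force: [1.3, -0.7, 0.2]
width: 0.0643
shift mm [ 5.636e+02 -6.150e+01  4.000e-01] turn [-0.  -0.   0.2] now [ 0.4939 -0.2893  0.2003] F [ 1.3 -0.7  0.2] w 0.0643 t 15.6 yaw 0.2
338.6 124.3 6.8 [ 0.494 -0.303  0.044] [ 0.493 -0.287  0.058]
339.5 224.0 11.9 [0.443 0.068 0.044] [0.442 0.078 0.058]
351.5 229.0 5.0 [0.411 0.078 0.044] [0.411 0.088 0.058]
341.4 244.9 8.9 [0.43  0.129 0.044] [0.429 0.138 0.058]
338.4 279.9 17.2 [0.424 0.224 0.044] [0.424 0.232 0.058]
```

View pics/sidec12.png

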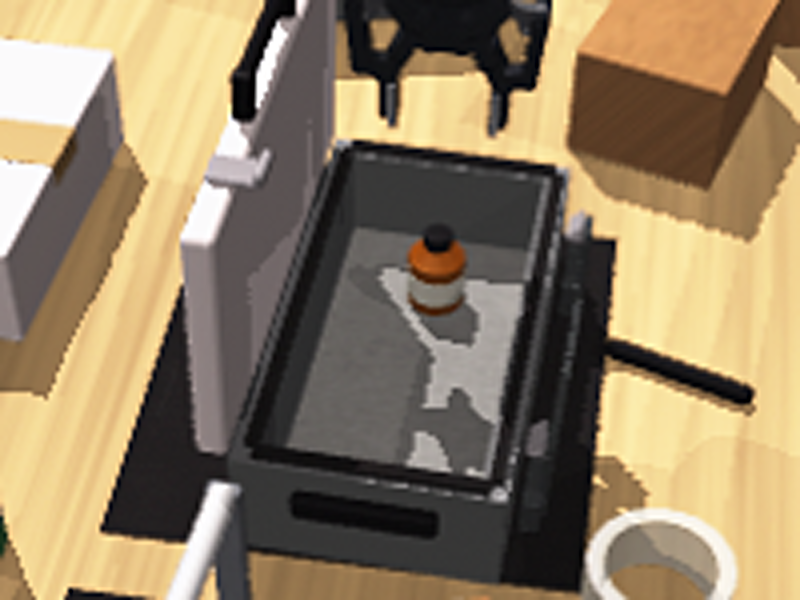

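Bottle 1 is upright in the chest. Two of the bench blobs have merged into one at (338,280), so I'll check for a knocked bottle.

```bash
python3 - <<'E'
from h import *
s=cam('side')
a=s['color'][200:350,260:460,::-1];cv2.imwrite('pics/sidec13.png',cv2.resize(a,None,fx=4,fy=4,interpolation=cv2.INTER_CUBIC))
from meas import bottles
c=cam('top')
for u,v,r,st in bottles(c):print(round(u,1),round(v,1),round(r,1),onz(c,u,v,.044).round(3))
E
```

```text
420.0 214.1 6.4 [ 0.494 -0.296  0.044]
258.1 233.5 13.2 [0.425 0.22  0.044]
287.3 232.1 6.9 [0.431 0.127 0.044]
```

View pics/sidec13.png

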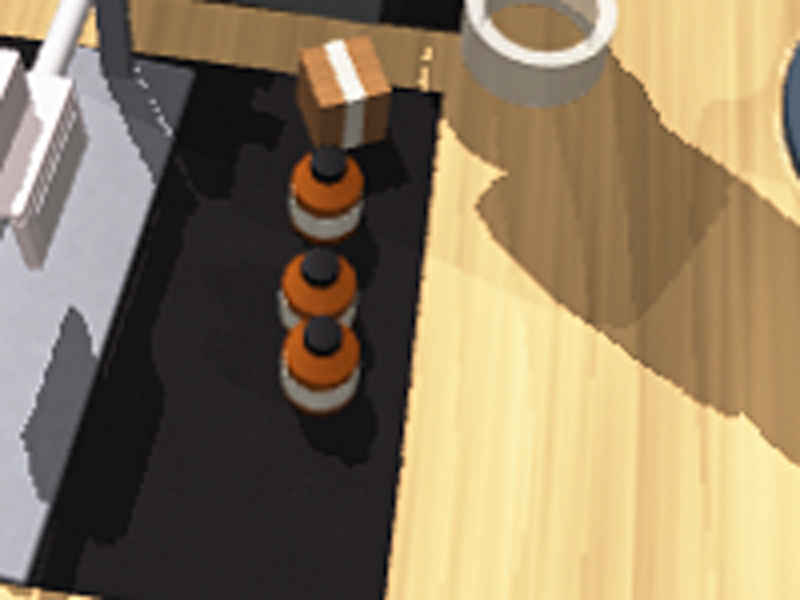

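```bash
python3 - <<'E'
from h import *
s=cam('side');c=cam('top')
for p in((340.3,288.2),(339.2,273)):print(onz(s,*p,.044).round(3))
# caps z=.066
for p in((260+322/4,200+334/4),(260+320/4,200+266/4),(260+328/4,200+163/4)):print('cap',onz(s,*p,.066).round(3))
a=c['color'][205:255,220:320,::-1];cv2.imwrite('pics/topc14.png',cv2.resize(a,None,fx=8,fy=8,interpolation=cv2.INTER_CUBIC))
E
```

```text
[0.417 0.245 0.044]
[0.425 0.206 0.044]
cap [0.418 0.244 0.066]
cap [0.425 0.201 0.066]
cap [0.429 0.131 0.066]
```

View pics/topc14.png

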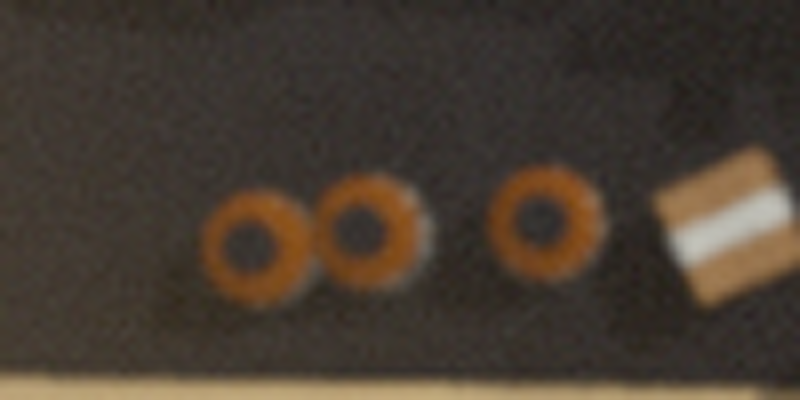

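```bash
python3 - <<'E'
from h import *
c=cam('top')
f=lambda a,b:((a+.5)/8-.5+220,(b+.5)/8-.5+205)
for p in((260,248),(368,231),(547,223)):print(onz(c,*f(*p),.042).round(4))
for p in((250,246),(361,229),(543,220)):print('cap',onz(c,*f(*p),.066).round(4))
E
```

```text
[0.4177 0.2393 0.042 ]
[0.4252 0.1963 0.042 ]
[0.4295 0.125  0.042 ]
cap [0.4177 0.2397 0.066 ]
cap [0.4251 0.1962 0.066 ]
cap [0.4297 0.1249 0.066 ]
```

Bottle 2 was knocked and now touches bottle 3. New positions are B2 (0.4175, 0.242) and B3 (0.425, 0.199). I'll grip B2 with the jaws square to the line between them.

```bash
python3 go.py 0.4175 0.242 0.2 10;  python3 -m handwheel '265 -37 0 0 0 -5 1;265 -37 0 0 0 -5 1;265 -37 0 0 0 -5 1;265 -37 0 0 0 -5 1;265 -37 0 0 0 -5 1;265 -37 0 0 0 -5 1;531 -74 0 0 0 -10 1;531 -74 0 0 0 -10 1;531 -74 0 0 0 -10 1;531 -74 0 0 0 -10 1;531 -74 0 0 0 -10 1;531 -74 0 0 0 -10 1'; python3 go.py 0.4175 0.242 0.045 10
```

```text
shift mm [531.6 -74.   -1.7] turn [-0.1 -0.1 -9.8] now [ 0.4938 -0.2893  0.1978] F [0.3 0.4 0.1] w 0.0639 t 15.9 yaw 0.2
time_s: 17.1
eef_pos: [0.4164, 0.2445, 0.1975]
ee_rot: [0.64, 0.768, -0.001, -0.001]
force: [0.7, 0.2, 0.1]
width: 0.0854
shift mm [ -2.6   1.  152.5] turn [-0.1 -0.   0.4] now [0.4164 0.2445 0.1975] F [0.7 0.2 0.1] w 0.0854 t 17.1 yaw 10.4
```

```bash
python3 -m handwheel '-2.5 1 45 0 0 0 1;-2.5 1 90 0 0 0 1;-2.5 1 130 0 0 0 1;-2.5 1 152 0 0 0 1;-2.5 1 152 0 0 0 1;-2.5 1 152 0 0 0 0;-2.5 1 152 0 0 0 0;-2.5 1 152 0 0 0 0;-2.5 1 152 0 0 0 0;-2.5 1 152 0 0 0 0' 40; python3 go.py 0.495 -0.23 0.2 0
```

```text
time_s: 18.1
eef_pos: [0.4202, 0.2393, 0.0482]
ee_rot: [0.641, 0.767, 0.001, 0.0]
force: [-2.4, -1.2, 10.0]
width: 0.0429
shift mm [-475.    -9.5 -152.2] turn [ 0.1 -0.1 10.2] now [0.4202 0.2393 0.0482] F [-2.4 -1.2 10. ] w 0.0429 t 18.1 yaw 10.2
```

```bash
python3 -m handwheel '0 0 -30 0 0 0 0;0 0 -70 0 0 0 0;0 0 -110 0 0 0 0;0 0 -155 0 0 0 0;0 0 -155 0 0 0 0' 40; python3 go.py 0.495 -0.23 0.2 0
```

```text
time_s: 18.6
eef_pos: [0.4216, 0.2402, 0.2081]
ee_rot: [0.641, 0.767, 0.004, 0.002]
force: [0.4, 0.5, -1.7]
width: 0.0426
shift mm [-475.8  -11.5    6.5] turn [ 0.5 -0.2 10.2] now [0.4216 0.2402 0.2081] F [ 0.4  0.5 -1.7] w 0.0426 t 18.6 yaw 10.2
```

```bash
python3 -m handwheel '-30 0 0 0 0 1 0;-75 -2 0 0 0 2 0;-120 -3 0 0 0 3 0;-165 -4 0 0 0 4 0;-210 -5 0 0 0 5 0;-255 -6 0 0 0 6 0;-300 -7 0 0 0 7 0;-345 -8 0 0 0 8 0;-390 -9 0 0 0 9 0;-435 -10 0 0 0 10 0;-476 -11 0 0 0 10 0;-476 -11 0 0 0 10 0' 40; python3 go.py 0.495 -0.23 0.062 0;python3 - <<'E'
from h import *
s=cam('side')
a=s['color'][60:260,230:430,::-1];cv2.imwrite('pics/sidec15.png',cv2.resize(a,None,fx=3,fy=3,interpolation=cv2.INTER_CUBIC))
E
```

```text
time_s: 19.8
eef_pos: [0.4933, -0.2357, 0.2016]
ee_rot: [0.707, 0.707, -0.0, 0.001]
force: [-0.6, 1.1, -1.3]
width: 0.0425
shift mm [  5.8   1.6 139.6] turn [0.  0.1 0. ] now [ 0.4933 -0.2357  0.2016] F [-0.6  1.1 -1.3] w 0.0425 t 19.8 yaw 0.0
```

View pics/sidec15.png

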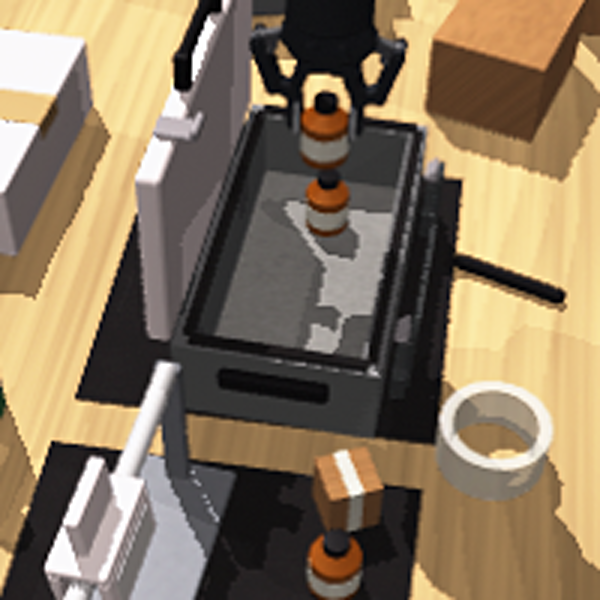

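```bash
python3 -m handwheel '9 1.5 20 0 0 0 0;9 1.5 60 0 0 0 0;9 1.5 100 0 0 0 0;9 1.5 125 0 0 0 0;9 1.5 137 0 0 0 0;9 1.5 137 0 0 0 0;9 1.5 140 0 0 0 0;9 1.5 140 0 0 0 0' 40; python3 go.py 0.495 -0.226 0.062 0
```

```text
time_s: 20.65
eef_pos: [0.4954, -0.2226, 0.0629]
ee_rot: [0.706, 0.709, 0.0, 0.001]
force: [-0.4, -1.0, -1.7]
width: 0.0427
shift mm [-3.4 -0.4  0.9] turn [0.1 0.  0.3] now [ 0.4954 -0.2226  0.0629] F [-0.4 -1.  -1.7] w 0.0427 t 20.65 yaw 0.3
```

```bash
python3 -m handwheel '0 0 1.5 0 0 0 0;0 0 2 0 0 0 0;0 0 2 0 0 0 0.75;0 0 2 0 0 0 0.75;0 0 2 0 0 0 0.75;0 0 2 0 0 0 0.75;0 0 -20 0 0 0 0.75;0 0 -60 0 0 0 0.75;0 0 -100 0 0 0 0.75;0 0 -137 0 0 0 0.75' 40; python3 - <<'E'
from h import *
s=cam('side');c=cam('top')
a=s['color'][60:260,230:430,::-1];cv2.imwrite('pics/sidec16.png',cv2.resize(a,None,fx=3,fy=3,interpolation=cv2.INTER_CUBIC))
a=c['color'][205:255,220:320,::-1];cv2.imwrite('pics/topc16.png',cv2.resize(a,None,fx=8,fy=8,interpolation=cv2.INTER_CUBIC))
from meas import bottles
for u,v,r,st in bottles(c):print(round(u,1),round(v,1),round(r,1),onz(c,u,v,.042).round(3),onz(c,u,v,.056).round(3))
E
python3 go.py 0.425 0.199 0.2 0
```

```text
time_s: 21.65
eef_pos: [0.4945, -0.2224, 0.2006]
ee_rot: [0.706, 0.709, 0.0, 0.0]
force: [0.6, -0.2, 0.4]
width: 0.0642
396.5 213.0 6.2 [ 0.496 -0.221  0.042] [ 0.495 -0.218  0.056]
265.4 233.4 6.6 [0.425 0.197 0.042] [0.425 0.195 0.056]
287.2 232.1 6.5 [0.43  0.127 0.042] [0.43  0.126 0.056]
shift mm [422.7 -69.8   2. ] turn [0.4 0.2 0.2] now [ 0.4966 -0.2233  0.2037] F [ 0.1 -0.1  0.3] w 0.064 t 21.75 yaw 0.2
```

View pics/sidec16.png

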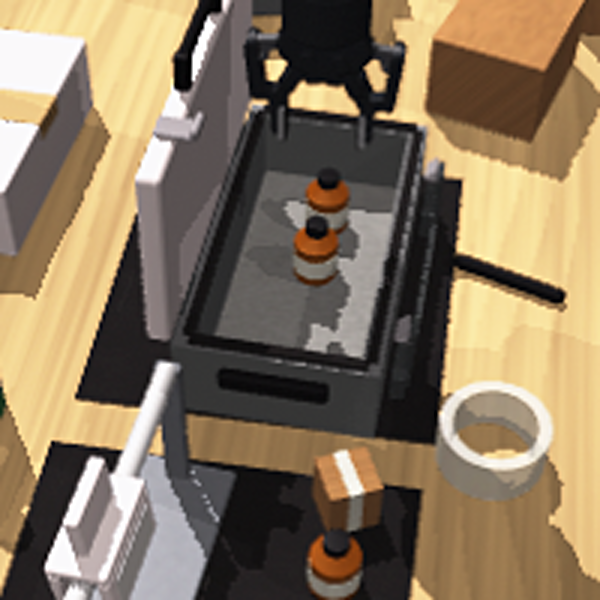

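View pics/topc16.png

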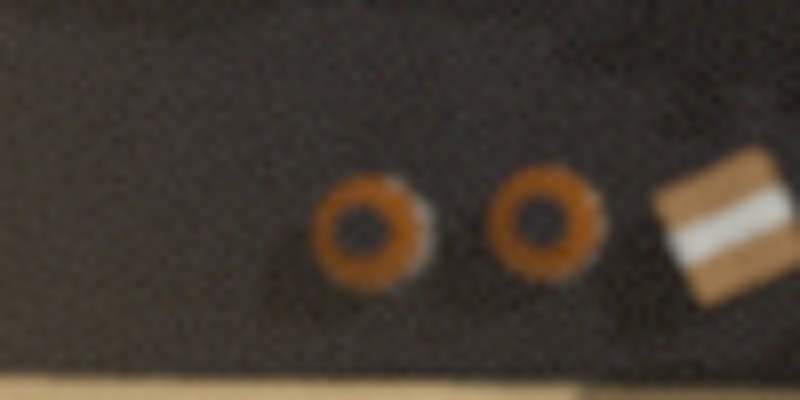

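Two bottles stand in the chest. B3 is still at (0.425, 0.198).

```bash
python3 -m handwheel '45 -7 0 0 0 0 1;90 -14 0 0 0 0 1;135 -21 0 0 0 0 1;180 -29 0 0 0 0 1;225 -36 0 0 0 0 1;270 -43 0 0 0 0 1;315 -51 0 0 0 0 1;360 -58 0 0 0 0 1;400 -66 0 0 0 0 1;423 -70 0 0 0 0 1;423 -70 0 0 0 0 1;423 -70 0 0 0 0 1'; python3 go.py 0.425 0.198 0.045 0
```

```text
time_s: 22.95
eef_pos: [0.4226, 0.2004, 0.1984]
ee_rot: [0.705, 0.709, -0.0, -0.0]
force: [-0.1, -0.7, 0.3]
width: 0.085
shift mm [ -2.3   2.5 153.4] turn [-0.   0.   0.3] now [0.4226 0.2004 0.1984] F [-0.1 -0.7  0.3] w 0.085 t 22.95 yaw 0.3
```

```bash
python3 -m handwheel '-2 2 45 0 0 0 1;-2 2 90 0 0 0 1;-2 2 130 0 0 0 1;-2 2 152 0 0 0 1;-2 2 152 0 0 0 1;-2 2 152 0 0 0 0;-2 2 152 0 0 0 0;-2 2 152 0 0 0 0;-2 2 152 0 0 0 0;-2 2 152 0 0 0 0' 40; python3 go.py 0.497 -0.16 0.2 0
```

```text
time_s: 23.95
eef_pos: [0.4259, 0.1985, 0.0484]
ee_rot: [0.706, 0.709, 0.001, 0.001]
force: [-2.0, -2.4, 13.0]
width: 0.0426
shift mm [-358.7   70.  -151.7] turn [ 0.1 -0.   0.2] now [0.4259 0.1985 0.0484] F [-2.  -2.4 13. ] w 0.0426 t 23.95 yaw 0.2
```

```bash
python3 -m handwheel '0 0 -30 0 0 0 0;0 0 -70 0 0 0 0;0 0 -110 0 0 0 0;0 0 -152 0 0 0 0;0 0 -152 0 0 0 0' 40; python3 go.py 0.497 -0.16 0.2 0
```

```text
time_s: 24.45
eef_pos: [0.4272, 0.1993, 0.2048]
ee_rot: [0.706, 0.709, 0.004, 0.002]
force: [0.3, -0.0, -1.8]
width: 0.0429
shift mm [-359.6   68.2    4. ] turn [ 0.5 -0.2  0.2] now [0.4272 0.1993 0.2048] F [ 0.3 -0.  -1.8] w 0.0429 t 24.45 yaw 0.2
```

```bash
python3 -m handwheel '-20 4 0 0 0 0 0;-60 11 0 0 0 0 0;-100 19 0 0 0 0 0;-140 27 0 0 0 0 0;-180 34 0 0 0 0 0;-220 42 0 0 0 0 0;-260 49 0 0 0 0 0;-300 57 0 0 0 0 0;-335 64 0 0 0 0 0;-359 68 0 0 0 0 0;-359 68 0 0 0 0 0;-359 68 0 0 0 0 0' 40; python3 go.py 0.497 -0.16 0.062 0
```

```text
time_s: 25.65
eef_pos: [0.4943, -0.1607, 0.1989]
ee_rot: [0.706, 0.708, 0.0, -0.0]
force: [-0.5, 0.9, -1.1]
width: 0.0425
shift mm [  0.6   2.7 136.9] turn [ 0.  -0.   0.2] now [ 0.4943 -0.1607  0.1989] F [-0.5  0.9 -1.1] w 0.0425 t 25.65 yaw 0.2
```

```bash
python3 -m handwheel '1 1.5 40 0 0 0 0;1 1.5 80 0 0 0 0;1 1.5 115 0 0 0 0;1 1.5 131 0 0 0 0;1 1.5 135 0 0 0 0;1 1.5 137 0 0 0 0;1 1.5 137 0 0 0 0' 40; python3 go.py 0.497 -0.16 0.062 0
```

```text
time_s: 26.35
eef_pos: [0.4961, -0.1587, 0.0628]
ee_rot: [0.705, 0.709, 0.0, 0.0]
force: [-0.0, -0.2, -0.8]
width: 0.0427
shift mm [-1.3  0.9  0.8] turn [0.  0.  0.3] now [ 0.4961 -0.1587  0.0628] F [-0.  -0.2 -0.8] w 0.0427 t 26.35 yaw 0.3
```

```bash
python3 -m handwheel '0 0 1.5 0 0 0 0;0 0 2 0 0 0 0;0 0 2 0 0 0 0.75;0 0 2 0 0 0 0.75;0 0 2 0 0 0 0.75;0 0 2 0 0 0 0.75;0 0 -20 0 0 0 0.75;0 0 -60 0 0 0 0.75;0 0 -100 0 0 0 0.75;0 0 -137 0 0 0 0.75' 40; python3 - <<'E'
from h import *
s=cam('side');c=cam('top')
a=s['color'][60:260,230:430,::-1];cv2.imwrite('pics/sidec17.png',cv2.resize(a,None,fx=3,fy=3,interpolation=cv2.INTER_CUBIC))
from meas import bottles
for u,v,r,st in bottles(c):print(round(u,1),round(v,1),round(r,1),onz(c,u,v,.042).round(3),onz(c,u,v,.056).round(3))
E
python3 go.py 0.43 0.127 0.2 0
```

```text
time_s: 27.35
eef_pos: [0.4958, -0.1594, 0.2006]
ee_rot: [0.706, 0.709, 0.0, 0.0]
force: [1.8, -0.3, 0.3]
width: 0.0639
287.4 232.4 6.6 [0.43  0.127 0.042] [0.429 0.126 0.056]
shift mm [287.4 -66.8   2.5] turn [0.4 0.1 0.2] now [ 0.498  -0.1601  0.2036] F [ 0.3 -1.6 -0.6] w 0.0639 t 27.45 yaw 0.2
```

View pics/sidec17.png

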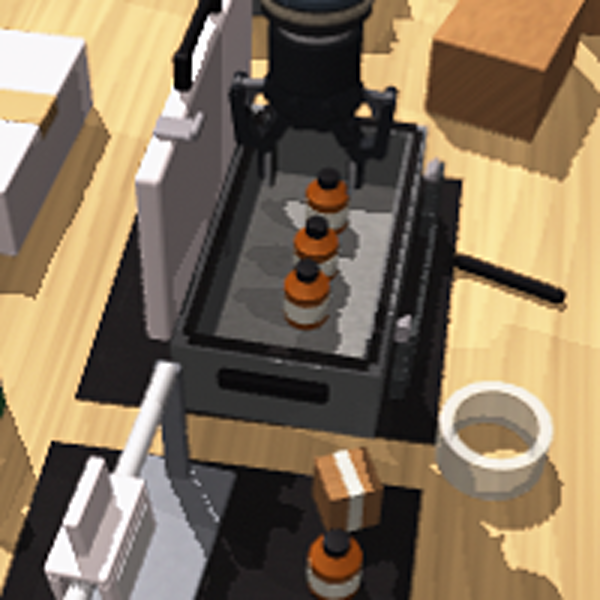

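```bash
python3 -m handwheel '45 -10 0 0 0 0 1;90 -21 0 0 0 0 1;135 -31 0 0 0 0 1;180 -42 0 0 0 0 1;225 -52 0 0 0 0 1;265 -62 0 0 0 0 1;287 -67 0 0 0 0 1;287 -67 0 0 0 0 1;287 -67 0 0 0 0 1;287 -67 0 0 0 0 1'; python3 go.py 0.43 0.127 0.045 0
```

```text
time_s: 28.45
eef_pos: [0.4278, 0.1266, 0.1986]
ee_rot: [0.706, 0.708, -0.0, -0.0]
force: [-0.5, -0.4, -0.7]
width: 0.0852
shift mm [  0.4   2.3 153.6] turn [-0.   0.   0.2] now [0.4278 0.1266 0.1986] F [-0.5 -0.4 -0.7] w 0.0852 t 28.45 yaw 0.2
```

```bash
python3 -m handwheel '0.5 1.5 45 0 0 0 1;0.5 1.5 90 0 0 0 1;0.5 1.5 130 0 0 0 1;0.5 1.5 152 0 0 0 1;0.5 1.5 152 0 0 0 1;0.5 1.5 152 0 0 0 0;0.5 1.5 152 0 0 0 0;0.5 1.5 152 0 0 0 0;0.5 1.5 152 0 0 0 0;0.5 1.5 152 0 0 0 0' 40; python3 -m handwheel '0 0 -30 0 0 0 0;0 0 -70 0 0 0 0;0 0 -110 0 0 0 0;0 0 -152 0 0 0 0;0 0 -152 0 0 0 0' 40; python3 go.py 0.499 -0.1 0.2 0
```

```text
time_s: 29.45
eef_pos: [0.4302, 0.1279, 0.0483]
ee_rot: [0.706, 0.709, 0.001, 0.001]
force: [-2.5, -2.0, 13.0]
width: 0.0425
time_s: 29.95
eef_pos: [0.4316, 0.1285, 0.2046]
ee_rot: [0.706, 0.709, 0.004, 0.002]
force: [0.5, 0.3, -1.8]
width: 0.0429
shift mm [-228.8   66.4    4.6] turn [ 0.5 -0.1  0.2] now [0.4316 0.1285 0.2046] F [ 0.5  0.3 -1.8] w 0.0429 t 29.95 yaw 0.2
```

```bash
python3 -m handwheel '-20 6 0 0 0 0 0;-60 17 0 0 0 0 0;-100 29 0 0 0 0 0;-140 40 0 0 0 0 0;-180 52 0 0 0 0 0;-210 61 0 0 0 0 0;-228 66 0 0 0 0 0;-228 66 0 0 0 0 0;-228 66 0 0 0 0 0' 40; python3 go.py 0.499 -0.1 0.062 0
```

```text
time_s: 30.85
eef_pos: [0.496, -0.1, 0.1989]
ee_rot: [0.706, 0.708, 0.0, -0.0]
force: [-0.7, 0.6, -0.4]
width: 0.0426
shift mm [-1.000e-01  3.000e+00  1.369e+02] turn [ 0.  -0.   0.2] now [ 0.496  -0.1     0.1989] F [-0.7  0.6 -0.4] w 0.0426 t 30.85 yaw 0.2
```

```bash
python3 -m handwheel '0 1.5 40 0 0 0 0;0 1.5 80 0 0 0 0;0 1.5 115 0 0 0 0;0 1.5 131 0 0 0 0;0 1.5 135 0 0 0 0;0 1.5 137 0 0 0 0;0 1.5 137 0 0 0 0' 40; python3 -m handwheel '0 0 1.5 0 0 0 0;0 0 2 0 0 0 0;0 0 2 0 0 0 0.75;0 0 2 0 0 0 0.75;0 0 2 0 0 0 0.75;0 0 2 0 0 0 0.75;0 0 -20 0 0 0 0.75;0 0 -60 0 0 0 0.75;0 0 -100 0 0 0 0.75;0 0 -137 0 0 0 0.75' 40; python3 - <<'E'
from h import *
s=cam('side');c=cam('top')
cv2.imwrite('pics/top18.png',c['color'][:,:,::-1])
a=s['color'][10:260,190:430,::-1];cv2.imwrite('pics/sidec18.png',cv2.resize(a,None,fx=2.4,fy=2.4,interpolation=cv2.INTER_CUBIC))
E
python3 go.py 0.499 -0.1 0.2 0
```

```text
time_s: 31.55
eef_pos: [0.4977, -0.0992, 0.0628]
ee_rot: [0.705, 0.709, 0.0, 0.0]
force: [0.2, 0.7, -0.3]
width: 0.0423
time_s: 32.55
eef_pos: [0.4975, -0.0999, 0.2006]
ee_rot: [0.706, 0.709, 0.0, 0.0]
force: [1.6, -0.5, 1.0]
width: 0.0643
shift mm [ 0.4 -0.8  3.5] turn [0.4 0.1 0.2] now [ 0.4997 -0.1003  0.2035] F [ 0.5  0.2 -0.1] w 0.0639 t 32.65 yaw 0.2
```

View pics/sidec18.png

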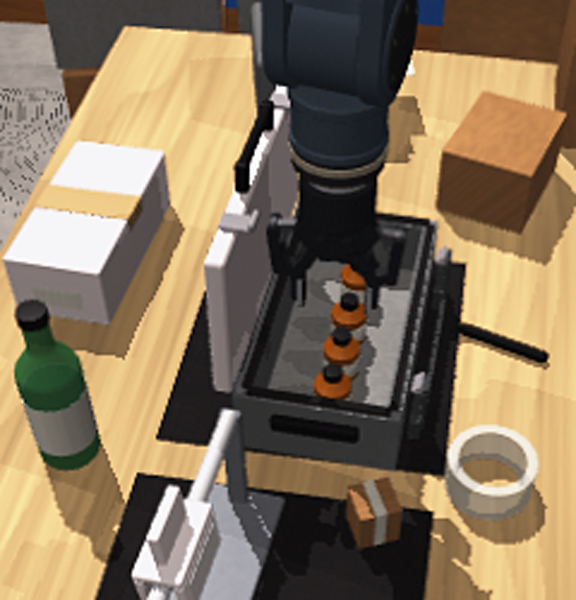

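All four bottles are upright in the chest and the carton is untouched. Next I'll locate the lid handle from the unobstructed first pictures.

```bash
python3 - <<'E'
from h import *
a=cv2.imread('pics/top0.png')[155:195,335:475];cv2.imwrite('pics/topc19.png',cv2.resize(a,None,fx=5.6,fy=5.6,interpolation=cv2.INTER_CUBIC))
a=cv2.imread('pics/side0.png')[35:180,260:330];cv2.imwrite('pics/sidec19.png',cv2.resize(a,None,fx=4,fy=4,interpolation=cv2.INTER_CUBIC))
E
```

```text
(no output)
```

View pics/topc19.png

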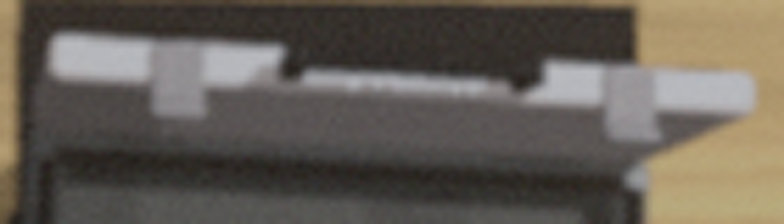

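View pics/sidec19.png

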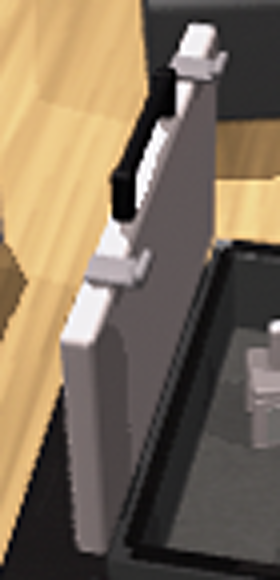

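```bash
python3 - <<'E'
from h import *
c=cam('top');s=cam('side')
f=lambda a,b:(335+a/5.6,155+b/5.6)
for nm,p,z in(('lid back L',(60,33),.275),('lid front L',(60,80),.275),('back R',(740,72),.275),('front R',(740,110),.275),('h L',(292,62),.303),('h R',(525,80),.303)):print(nm,onz(c,*f(*p),z).round(4))
g=lambda a,b:(260+a/4,35+b/4)
for nm,p in(('h near',(124,175)),('h far',(165,72))):print(nm,onz(s,*g(*p),.309).round(4))
for nm,p in(('near edge left',(64,340)),('near edge right',(98,346)),('far L',(190,25)),('far R',(214,30))):print(nm,onz(s,*g(*p),.275).round(4))
E
```

```text
lid back L [ 0.6166 -0.044   0.275 ]
lid front L [ 0.5935 -0.0442  0.275 ]
back R [ 0.603  -0.3769  0.275 ]
front R [ 0.5842 -0.3765  0.275 ]
h L [ 0.5988 -0.1527  0.303 ]
h R [ 0.592  -0.2639  0.303 ]
h near [ 0.5985 -0.1491  0.309 ]
h far [ 0.5951 -0.2619  0.309 ]
near edge left [ 0.6118 -0.0354  0.275 ]
near edge right [ 0.5914 -0.0334  0.275 ]
far L [ 0.6    -0.3753  0.275 ]
far R [ 0.5823 -0.3716  0.275 ]
```

```bash
python3 go.py 0.50 -0.207 0.37 0; python3 go.py 0.66 -0.207 0.37 0
```

```text
shift mm [-107.     1.7 -170.6] turn [0.1 0.  0.2] now [ 0.4981 -0.1     0.1993] F [ 0.3 -0.2 -0.6] w 0.0643 t 32.75 yaw 0.2
shift mm [-107.7  161.7 -170.4] turn [0.1 0.  0.2] now [ 0.4981 -0.1     0.1993] F [ 0.3 -0.2 -0.6] w 0.0643 t 32.75 yaw 0.2
```

```bash
python3 -m handwheel '0 0 -50 0 0 0 0;0 0 -100 0 0 0 0;-10 0 -150 0 0 0 0;-40 0 -170 0 0 0 0;-75 0 -170 0 0 0 0;-107 10 -170 0 0 0 0;-107 55 -170 0 0 0 0;-107 100 -170 0 0 0 0;-107 140 -170 0 0 0 0;-107 162 -170 0 0 0 0;-107 162 -170 0 0 0 0;-107 162 -170 0 0 0 0' 20; python3 go.py 0.66 -0.207 0.287 0; python3 - <<'E'
from h import *
s=cam('side')
a=s['color'][10:260,190:430,::-1];cv2.imwrite('pics/sidec20.png',cv2.resize(a,None,fx=2.4,fy=2.4,interpolation=cv2.INTER_CUBIC))
E
```

```text
time_s: 33.95
eef_pos: [0.6599, -0.2056, 0.364]
ee_rot: [0.705, 0.709, -0.0, -0.0]
force: [-45.7, 13.8, -5.1]
width: 0.0002
shift mm [-1.4  0.2 77. ] turn [-0.  -0.   0.3] now [ 0.6599 -0.2056  0.364 ] F [-45.7  13.8  -5.1] w 0.0002 t 33.95 yaw 0.3
```

View pics/sidec20.png

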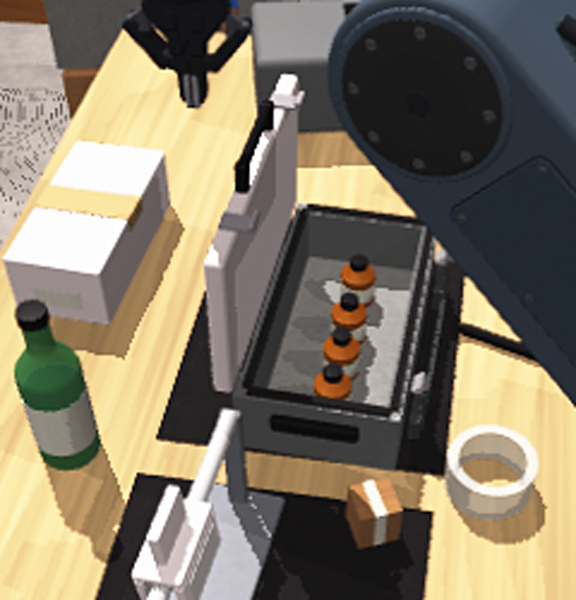

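```bash
python3 -m handwheel '0 0 0 0 0 0 0;0 0 0 0 0 0 0'; python3 -c "
from h import *
s=ctrl.state();print(s['joints'].round(3),s['joint_efforts'].round(1),s['moment'].round(1),s['force'].round(1))"
```

```text
time_s: 34.2
eef_pos: [0.6577, -0.2057, 0.3667]
ee_rot: [0.706, 0.709, -0.0, 0.0]
force: [-0.5, 0.7, 0.7]
width: -0.0002
[-0.303  0.858  1.323  2.036 -0.     1.264] [   0.4 -107.3   39.6   -0.2    0.     0. ] [-0.   0.1 -0. ] [-0.5  0.7  0.7]
```

The transient came from joint 4 nearly reaching its limit at that stretch, not from a contact; the force is zero now. I'll ease inward and come down behind the lid.

```bash
python3 -m handwheel '0 -8 0 0 0 0 0;0 -14 0 0 0 0 0;0 -14 15 0 0 0 0;0 -14 30 0 0 0 0;0 -14 30 0 0 0 0'; python3 go.py 0.64 -0.207 0.287 0;python3 -c "
from h import *
s=ctrl.state();print(s['joints'].round(3))
s=cam('side')
a=s['color'][10:160,220:420,::-1];cv2.imwrite('pics/sidec21.png',cv2.resize(a,None,fx=4,fy=4,interpolation=cv2.INTER_CUBIC))"
```

```text
time_s: 34.7
eef_pos: [0.6424, -0.2055, 0.3362]
ee_rot: [0.706, 0.709, -0.0, -0.0]
force: [-0.7, -0.8, -0.1]
width: 0.0002
shift mm [-1.5 -2.4 49.2] turn [-0.1 -0.   0.2] now [ 0.6424 -0.2055  0.3362] F [-0.7 -0.8 -0.1] w 0.0002 t 34.7 yaw 0.2
[-0.31   0.673  0.873  1.772 -0.     1.257]
```

View pics/sidec21.png

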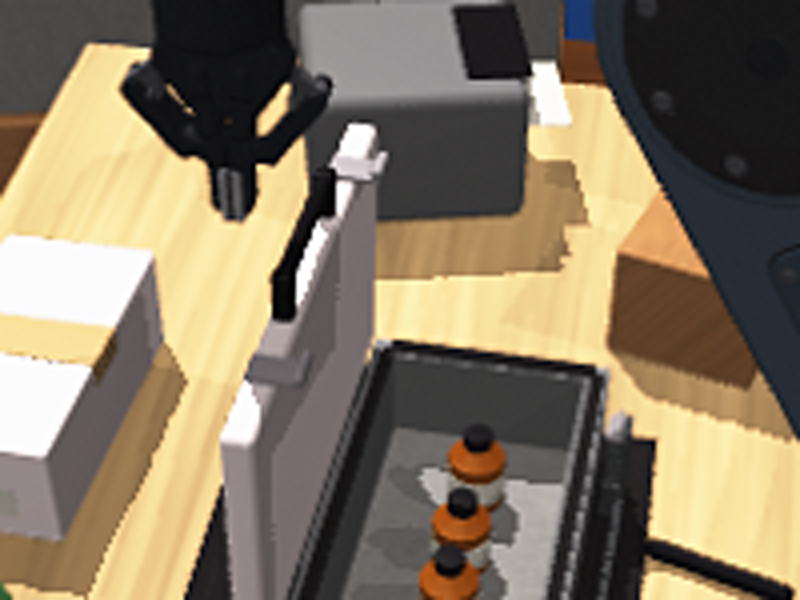

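```bash
python3 -m handwheel '0 0 12 0 0 0 0;0 0 23 0 0 0 0;0 -10 23 0 0 0 0;0 -20 23 0 0 0 0;0 -30 23 0 0 0 0;0 -40 24 0 0 0 0;0 -52 25 0 0 0 0;0 -64 26 0 0 0 0;0 -76 27 0 0 0 0;0 -88 29 0 0 0 0;0 -99 30 0 0 0 0;0 -99 30 0 0 0 0'; python3 go.py 0.48 -0.207 0.279 0;python3 -c "
from h import *
s=cam('side')
a=s['color'][10:160,220:420,::-1];cv2.imwrite('pics/sidec22.png',cv2.resize(a,None,fx=4,fy=4,interpolation=cv2.INTER_CUBIC))"
```

```text
time_s: 35.95
eef_pos: [0.5447, -0.2064, 0.3086]
ee_rot: [0.706, 0.708, 0.001, 0.002]
force: [-1.1, 0.6, 0.1]
width: 0.0003
shift mm [ -0.3 -64.8  29.4] turn [0.2 0.1 0.2] now [ 0.5447 -0.2064  0.3086] F [-1.1  0.6  0.1] w 0.0003 t 35.95 yaw 0.2
```

View pics/sidec22.png

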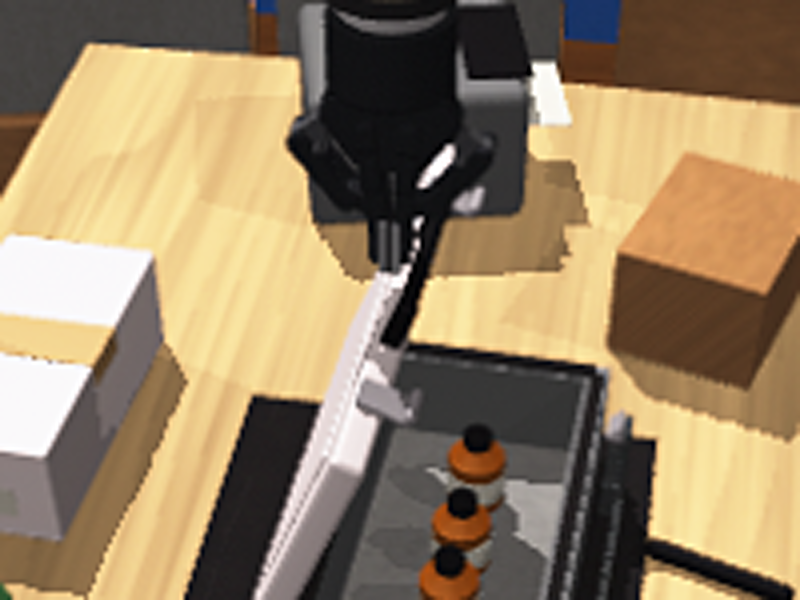

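The lid is following, with the finger behind the handle bar. Continuing until it is below 1 rad.

```bash
python3 -m handwheel '0 -10 3 0 0 0 0;0 -20 6 0 0 0 0;0 -30 9 0 0 0 0;0 -40 13 0 0 0 0;0 -50 18 0 0 0 0;0 -60 23 0 0 0 0;0 -68 28 0 0 0 0;0 -68 28 0 0 0 0;0 -68 -10 0 0 0 0;0 -68 -40 0 0 0 0;0 -68 -40 0 0 0 0'; python3 -c "
from h import *
s=cam('side')
a=s['color'][10:160,220:420,::-1];cv2.imwrite('pics/sidec23.png',cv2.resize(a,None,fx=4,fy=4,interpolation=cv2.INTER_CUBIC))"
```

```text
time_s: 37.1
eef_pos: [0.479, -0.2069, 0.351]
ee_rot: [0.706, 0.709, 0.002, 0.004]
force: [-0.4, -0.9, 0.7]
width: 0.0002
```

View pics/sidec23.png

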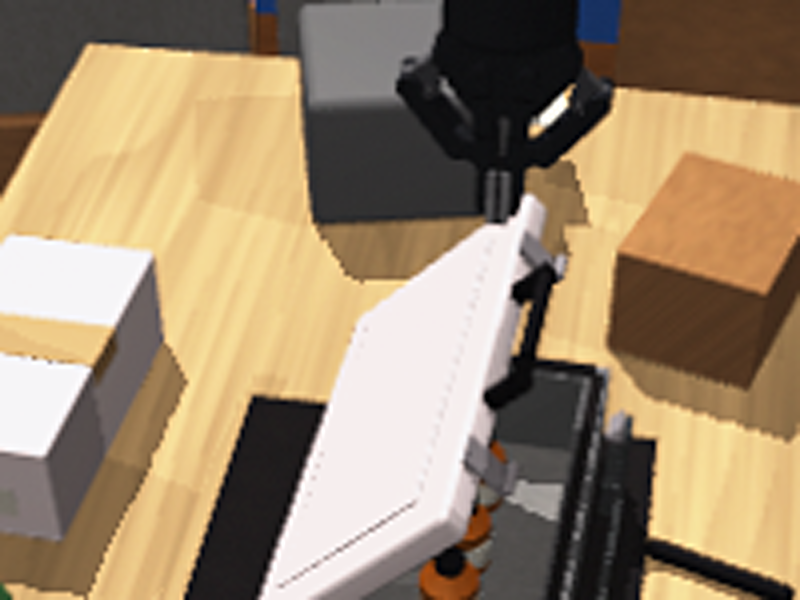

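```bash
python3 -m handwheel '0 0 0 0 0 0 0;0 0 0 0 0 0 0;0 0 0 0 0 0 0;0 0 0 0 0 0 0;0 0 0 0 0 0 0;0 0 0 0 0 0 0;0 0 0 0 0 0 0;0 0 0 0 0 0 0;0 0 0 0 0 0 0;0 0 0 0 0 0 0;0 0 0 0 0 0 0;0 0 0 0 0 0 0'; python3 -m handwheel '0 0 0 0 0 0 0;0 0 0 0 0 0 0;0 0 0 0 0 0 0;0 0 0 0 0 0 0;0 0 0 0 0 0 0;0 0 0 0 0 0 0;0 0 0 0 0 0 0;0 0 0 0 0 0 0;0 0 0 0 0 0 0;0 0 0 0 0 0 0;0 0 0 0 0 0 0;0 0 0 0 0 0 0' >/dev/null; python3 -c "
from h import *
s=cam('side')
a=s['color'][10:210,220:420,::-1];cv2.imwrite('pics/sidec24.png',cv2.resize(a,None,fx=3,fy=3,interpolation=cv2.INTER_CUBIC))"
```

```text
time_s: 38.35
eef_pos: [0.4774, -0.2065, 0.3468]
ee_rot: [0.706, 0.709, 0.001, 0.001]
force: [0.5, -0.2, 0.5]
width: 0.0001
```

View pics/sidec24.png

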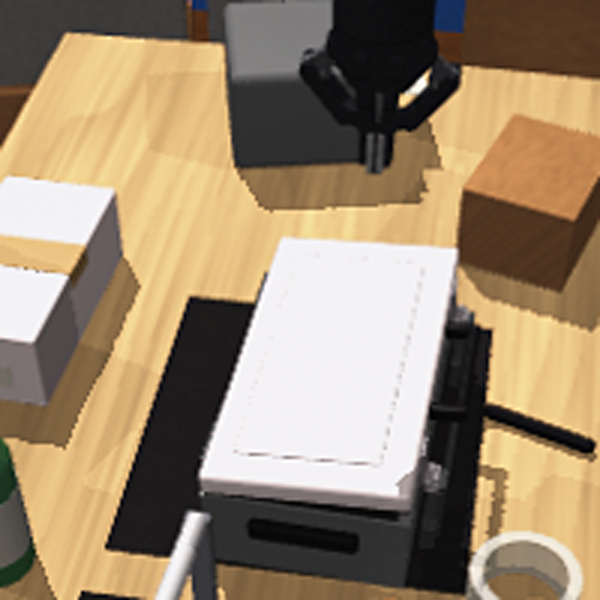

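```bash
python3 -c "
from h import *
s=cam('side')
for p in((455,252),(413,475),(283,240),(205,475)):print(onz(s,220+p[0]/3,10+p[1]/3,.122).round(3))"; python3 go.py 0.425 -0.207 0.17 0
```

```text
[ 0.405 -0.368  0.122]
[ 0.415 -0.057  0.122]
[ 0.579 -0.358  0.122]
[ 0.59  -0.029  0.122]
shift mm [-1.000e-01 -5.280e+01  1.767e+02] turn [0.1 0.  0.2] now [ 0.4774 -0.2065  0.3468] F [ 0.  -0.6 -0.2] w -0.0002 t 39.65 yaw 0.2
```

```bash
python3 -m handwheel '0 -25 40 0 0 0 0;0 -49 80 0 0 0 0;0 -49 120 0 0 0 0;0 -49 160 0 0 0 0;0 -49 185 0 0 0 0;0 -49 190 0 0 0 0;0 -49 190 0 0 0 0'; python3 -m handwheel '0 0 3 0 0 0 0;0 0 6 0 0 0 0;0 0 9 0 0 0 0;0 0 9 0 0 0 0'
```

```text
time_s: 40.35
eef_pos: [0.4287, -0.2068, 0.1568]
ee_rot: [0.706, 0.709, 0.0, 0.001]
force: [-1.5, 0.1, 0.2]
width: -0.0002
time_s: 40.75
eef_pos: [0.4292, -0.2071, 0.148]
ee_rot: [0.706, 0.709, 0.001, 0.002]
force: [-0.1, -0.3, 3.2]
width: 0.0001
```

Contact at TCP z ≈ 0.148. Pressing in small steps.

```bash
python3 -m handwheel '0 0 2 0 0 0 0;0 0 4 0 0 0 0;0 0 4 0 0 0 0'; python3 -m handwheel '0 0 2 0 0 0 0;0 0 4 0 0 0 0;0 0 4 0 0 0 0';python3 -m handwheel '0 0 1 0 0 0 0;0 0 2 0 0 0 0;0 0 2 0 0 0 0'
```

```text
time_s: 41.05
eef_pos: [0.4288, -0.207, 0.1439]
ee_rot: [0.706, 0.709, 0.0, 0.001]
force: [-1.4, 0.0, 2.0]
width: -0.0001
time_s: 41.35
eef_pos: [0.4288, -0.2067, 0.1394]
ee_rot: [0.706, 0.709, 0.001, 0.001]
force: [0.2, -0.3, -0.1]
width: -0.0002
time_s: 41.65
eef_pos: [0.4288, -0.2068, 0.1375]
ee_rot: [0.706, 0.709, 0.001, 0.001]
force: [0.6, 0.4, -0.6]
width: -0.0
```

```bash
python3 -m handwheel '0 0 1 0 0 0 0;0 0 2 0 0 0 0;0 0 2 0 0 0 0'; python3 -m handwheel '0 0 1 0 0 0 0;0 0 2 0 0 0 0;0 0 2 0 0 0 0'
```

```text
time_s: 41.95
eef_pos: [0.4289, -0.2069, 0.136]
ee_rot: [0.706, 0.709, 0.001, 0.001]
force: [-2.7, 2.4, 10.0]
width: 0.0001
time_s: 42.25
eef_pos: [0.4287, -0.2069, 0.1343]
ee_rot: [0.706, 0.709, 0.001, 0.001]
force: [-6.0, 1.3, 16.4]
width: -0.0003
```

```bash
python3 -m handwheel '0 0 1 0 0 0 0;0 0 2 0 0 0 0;0 0 2 0 0 0 0'; python3 -m handwheel '0 0 1 0 0 0 0;0 0 2 0 0 0 0;0 0 2 0 0 0 0'
```

```text
time_s: 42.55
eef_pos: [0.4288, -0.2069, 0.1338]
ee_rot: [0.706, 0.709, 0.001, 0.002]
force: [-16.7, 7.4, 45.9]
width: 0.0
time_s: 42.85
eef_pos: [0.429, -0.207, 0.1335]
ee_rot: [0.706, 0.709, 0.001, 0.003]
force: [-28.5, 13.2, 80.1]
width: 0.0003
```

Hard stop (80 N), so the lid is at its end of travel. I'll back off at once and then test whether the catch holds.

```bash
python3 -m handwheel '0 0 -4 0 0 0 0;0 0 -10 0 0 0 0;0 0 -60 0 0 0 0;0 0 -100 0 0 0 0;0 -40 -140 0 0 0 0;0 -80 -140 0 0 0 0;0 -100 -140 0 0 0 0;0 -100 -140 0 0 0 0'; python3 -c "
from h import *
s=cam('side');c=cam('top')
a=s['color'][80:200,280:400,::-1];cv2.imwrite('pics/sidec25.png',cv2.resize(a,None,fx=5,fy=5,interpolation=cv2.INTER_CUBIC))
a=s['color'][150:390,200:440,::-1];cv2.imwrite('pics/sidec26.png',cv2.resize(a,None,fx=2.4,fy=2.4,interpolation=cv2.INTER_CUBIC))
a=c['color'][145:265,180:470,::-1];cv2.imwrite('pics/topc25.png',cv2.resize(a,None,fx=2.7,fy=2.7,interpolation=cv2.INTER_CUBIC))"
```

```text
time_s: 43.65
eef_pos: [0.3268, -0.2072, 0.2701]
ee_rot: [0.706, 0.708, 0.001, 0.002]
force: [0.7, 0.3, 1.3]
width: 0.0002
```

View pics/sidec25.png

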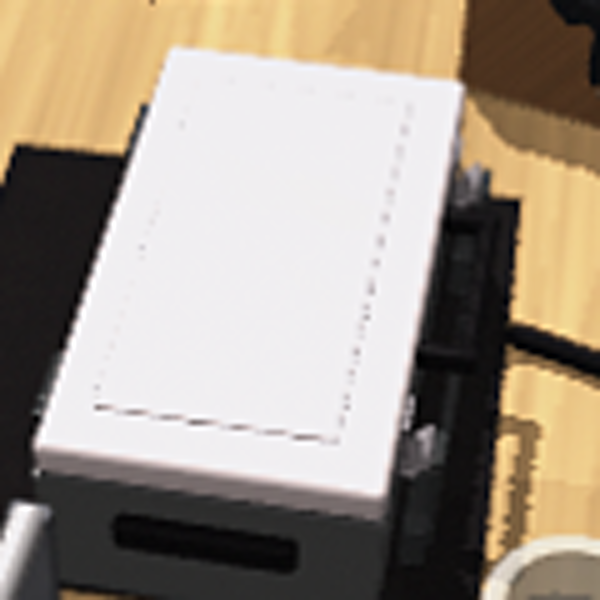

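View pics/sidec26.png

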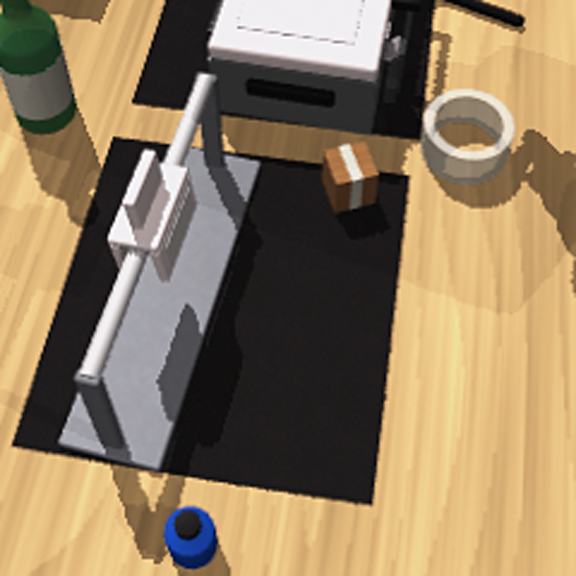

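```bash
python3 -c "
from h import *
s=cam('side')
for z in(.111,.114,.126):print(z,proj(s,[.413,-.032,z]),proj(s,[.403,-.377,z]))
# near lid corner & far corner seen
print((280+388/5,80+497/5),(280+462/5,80+85/5))
for p in((280+388/5,80+497/5),(280+462/5,80+85/5),(280+172/5,80+48/5),(280+37/5,80+447/5)):print(onz(s,*p,.111).round(3))"
```

```text
0.111 [357.2 178.6] [372.2  95.1]
0.114 [357.3 177.9] [372.3  94.3]
0.126 [357.6 174.7] [372.7  91.1]
(357.6, 179.4) (372.4, 97.0)
[ 0.412 -0.03   0.111]
[ 0.402 -0.368  0.111]
[ 0.581 -0.374  0.111]
[ 0.595 -0.034  0.111]
```

View pics/topc25.png

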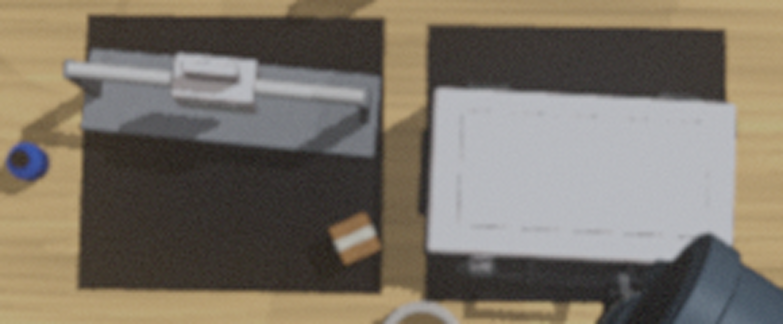

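```bash
python3 -m handwheel '0 0 0 0 0 0 0;0 0 0 0 0 0 0;0 0 0 0 0 0 0;0 0 0 0 0 0 0;0 0 0 0 0 0 0;0 0 0 0 0 0 0;0 0 0 0 0 0 0;0 0 0 0 0 0 0;0 0 0 0 0 0 0;0 0 0 0 0 0 0'; python3 -c "
from h import *
a=cv2.imread('pics/sidec25.png');s=cam('side')['color'][80:200,280:400,::-1]
b=cv2.resize(s,None,fx=5,fy=5,interpolation=cv2.INTER_CUBIC);print(np.abs(a.astype(int)-b).mean())
print(ctrl.job_done())"
```

```text
time_s: 44.8
eef_pos: [0.3285, -0.2072, 0.2694]
ee_rot: [0.706, 0.709, 0.001, 0.001]
force: [-0.2, -0.2, -0.0]
width: 0.0002
0.4657861111111111
the job is handed in; nothing more can be done
None
```

I handed the job in at 44.8 s. The one spent cold pack hangs astride the rail, and all four amber miniatures stand upright on the chest floor. The lid is shut on its catch, and I left the carton and the blue look-alike alone.

**Last checks**
- **Lid:** its near front corner matched the fully shut height to about 1 px in the side view, against about 4 px higher if it were resting on the catch. The far corner read about 2 px off. The picture had not changed after more than a second. I had no direct reading of the lid angle, and the pictures resolve it only to about 0.02 rad, not the 0.015 rad limit.
- **Pack:** both views show it on the bar near its middle.
- **Bottles:** all four were upright in the last picture before the lid came down.
- **Robot:** clear of everything, with the tool force at about zero.

**What disagreed**
- **Knocked bottle:** one bottle was knocked against its neighbour during the run. I measured both again before gripping them.
- **Wrong sign:** one sideways move over the rail went the wrong way. I corrected it before lowering the pack.
- **Joint limit:** joint 4 came close to its limit behind the lid, with a brief force reading of about 46 N and nothing in contact. It cleared when the arm settled.
- **Pressing the lid:** the final press ran into the hard stop at about 80 N, well over the 10 to 20 N intended. That is below the 120 N wrist limit, and only the fingertips were touching.

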